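Close the craft table's paper press with four corner screws

ROBOT

A 6-joint arm with a two-finger parallel gripper is mounted at the origin on the work surface. World frame = base frame: x ahead of the robot, y to its left, z up, the work surface at z = 0. Lengths are in m, angles in rad, forces in N, time in s.
With the tool pointing down it reaches from about 0.325 to 0.75 m from the base axis. Payload 7.6 kg.
Tool frame: the origin (TCP) lies at the very end of the fingers, on their centre line; the grasp point (between the pads) lies 19 mm behind it (arm.grasp_offset is the distance from the TCP to the grasp point, in m); y points along the fingers, z is the direction in which the jaws open and shut, and the axes are right-handed (so a half turn about y gives the same grasp; the last joint's range is limited). The gripper opens to 85 mm and grips with 20 to 120 N. Pads are 22 mm wide; open, the fingers measure 114 mm over their backs; the gripper's body (76 mm by 85 mm) begins 54 mm behind the grasp point. The pads swing forward as they close: fully open they stand 13 mm farther back than shut.
Start: joints at [-1.349, 0.052, 1.401, -0, 1.689, -0.07], TCP at [0.151, -0.503, 0.231] pointing down, gripper open.
Joint ranges: [-2.9, 2.9], [-0.91, 2.17], [0.12, 2.37], [-1.06, 4.2], [0.26, 2.73], [-2.93, 2.93]. Speed limits (rad/s): [2.57, 2.57, 3.01, 3.14, 3.14, 3.14].

INTERFACE

Orientations are given as a unit quaternion [x, y, z, w].
In Python, from station import arm, vision, order gives the robot as it stands.
- The arm moves only by the tool carry_out, never from a script. Its argument "commands" is one flat list of numbers, 7 for each row, row after row: the shift along the tool's x, y, z in units of 25 mm (1.0 is 25 mm), then the turn, a rotation vector about the tool's x, y, z in units of 6 degrees (1.0 is 6 degrees), then the opening, from 0 (shut) to 1 (fully open). A call has 1 to 20 rows; each row shifts and turns the commanded pose from where the row before left it, along the tool's axes as they then stand; what a row does not reach is not made up. A row lasts 1/12 s, in which the tool goes at most 41.7 mm and 7.16 degrees, less where a joint would pass 70% of its speed; a pose out of reach is approached as far as the arm can. A call is refused whole if a number of a shift passes 1 or a number of a turn 1, either way. A call with a gripper value outside its range is refused whole. The fingers move at their own pace and stop on an object; "grip_force" is the grip in N (left out, the last holds). Time passes only in rows, so rows that do not move let the fingers close. It gives the time, the measured TCP pose, the force and the opening at its end, in the units of the state.
- arm.state(): the state, without advancing time (a new reading comes with each control period).
- vision.grab_frame(name): name is "scene" or "top" or "wrist"; returns the picture (420x560x3 uint8, red, green, blue); there is no depth.
- vision.get_calibration(name): a dict with "mtx" (3x3 intrinsics, pixels), "k1" (the pictures are not rectified: a ray, as slopes to the right and down, at radius r is drawn at 1 + k1 r^2 times it, then the intrinsics apply), "origin" and "rotation" of the camera in the world. Camera axes: x right, y up, looking along -z (the intrinsics and any distortion apply to the point x, -y, -z); pixel columns grow to the right and rows downward; lengths in m; the calibration is good to about 2 mm. A picture is of the moment at which its call begins: read the wrist's pose just before it. get_calibration takes no time and is no camera call; for the wrist camera it gives the pose at the moment of the call.
- order.hand_in(): hands the job in, once; it reports no verdict.
The state is a dict: "clock": time; "joint_positions": joint angles; "qvel": joint speeds; "joint_efforts": joint torques, N m; "position": TCP position; "ee_rot": TCP orientation; "ft_force": force on the tool from outside, world axes, zero at the start; "wrist_torque": the same for the moment, N m; "opening": opening from 0.0 (shut) to 1.0 (fully open).
Only numpy, scipy, OpenCV 4.12 (cv2) and the standard library are available. Lean on these libraries where they do the work, as an engineer would, in place of code of your own. Each camera call takes 0.05 s, during which the arm holds its last target.

TASK

Draw the press board out from under the riser by its green tab, leave it lying clear on the table, then take it by its bar handle and lay it flat in the paper press. Tighten the four screws a little at a time in crisscross order (each followed by the one diagonally opposite): first all four just snug on the board, then all four firm but not over-tight, so that the board is pressed down flat. Leave everything else on the table where it is.

Things in the scene. Friction and masses are not known exactly. Their poses are not given: they have to be found in the camera images.
- board: loose press board, 0.3 kg: pale wood slab 160 (its x) x 110 (y) x 12 mm, origin at the centre of its underside. A green tab, 60 long x 30 wide x 12 mm thick, sticks out of its -x edge; a dark bar handle along x, 60 x 14 mm, top 47 mm above the underside, is centred 10 mm to -x of the origin. Starts lying on the table under the riser; only the tab and about 25 mm of slab show.
- board_tab (a point): point on the board's green tab, 112 mm to the -x side of the board's origin, 6 mm above its underside (32 mm out from the slab's edge)
- board_handle (a point): middle of the board's bar handle, 32 mm above the board's underside; the bar (14 mm wide) runs along the board's x
- riser: fixed plywood desk riser: top 180 (x) x 260 (y) mm, from 65 to 77 mm above the table, side walls 232 mm apart, front (-x) open, its edge at x = -90 mm. Origin on the table under its middle. A box 56 mm tall stands on it, 65 mm back from the front edge. The board comes out along -x.
- press: fixed wooden paper press: base 200 (x) x 180 (y) x 20 mm, origin on the table under its middle. Four knobs at x = +-50, y = +-70 mm, tops 104 mm above the table: carry the board over them and lower it between them (3 mm clear each side). Low fences (42 mm high) leave 4 mm play round the slab, gaps at both ends for the tab: board x along press x, either way round.
- press_bed (a point): middle of the press, 32 mm above the table; the board's origin goes over it. The hard pad of card there is 29.5 to 33.5 mm above the table. Four sprung corner pins, 1.4 N per mm each, stand 2.5 to 5 mm proud of the pad (both vary, not given) and carry the unclamped board 2 to 4.5 mm above it (its origin 31 to 38 mm above the table) until it is pressed home on the pad.
- post_a: the red screw with knob, arm and shoe, at the press's +x, +y corner; diagonal to the blue one. Origin on its axis at the arm's top. Free, it takes about 0.15 N m to turn; with the shoe rubbing, about 0.02 more per N on it. Up to 3 to 6 N the pins give; then the board is home and force climbs 32 N per rad. Snug: 1 to 5 N. Firm: 8 to 16 N, best 12. Over 20 N is over-tight.
- knob_a_grip (a point): on the red knob's axis, mid bar; bar 32 long (this frame's x) x 14 wide x 30 mm tall, 18 mm below to 12 mm above this point, which is 92 mm above the table at joint 0. Below it a hub 20 mm across, 6 mm tall, then the clamp arm, 14 mm wide, reaching 44 mm to this frame's +x, top 24 mm below this point; under it at 36 mm a rubber shoe 14 mm across.
- knob_a (a joint): turn of the red screw, 0 to 2.4 rad, grows clockwise from above (tightening); starts at 0 to 0.12, stays where left; sinks 8 mm per rad. The arm is beside the board up to 0.2, then swings over it, pointing straight in at 1.55. The shoe's underside is 53 mm above the table at 0, sprung at 4 N per mm, and meets an unclamped board at about 0.4 to 1.25.
- post_b: the yellow screw with knob, arm and shoe, at the press's -x, +y corner; diagonal to the white one. Origin on its axis at the arm's top. Free, it takes about 0.15 N m to turn; with the shoe rubbing, about 0.02 more per N on it. Up to 3 to 6 N the pins give; then the board is home and force climbs 32 N per rad. Snug: 1 to 5 N. Firm: 8 to 16 N, best 12. Over 20 N is over-tight.
- knob_b_grip (a point): on the yellow knob's axis, mid bar; bar 32 long (this frame's x) x 14 wide x 30 mm tall, 18 mm below to 12 mm above this point, which is 92 mm above the table at joint 0. Below it a hub 20 mm across, 6 mm tall, then the clamp arm, 14 mm wide, reaching 44 mm to this frame's +x, top 24 mm below this point; under it at 36 mm a rubber shoe 14 mm across.
- knob_b (a joint): turn of the yellow screw, 0 to 2.4 rad, grows clockwise from above (tightening); starts at 0 to 0.12, stays where left; sinks 8 mm per rad. The arm is beside the board up to 0.2, then swings over it, pointing straight in at 1.55. The shoe's underside is 53 mm above the table at 0, sprung at 4 N per mm, and meets an unclamped board at about 0.4 to 1.25.
- post_c: the blue screw with knob, arm and shoe, at the press's -x, -y corner; diagonal to the red one. Origin on its axis at the arm's top. Free, it takes about 0.15 N m to turn; with the shoe rubbing, about 0.02 more per N on it. Up to 3 to 6 N the pins give; then the board is home and force climbs 32 N per rad. Snug: 1 to 5 N. Firm: 8 to 16 N, best 12. Over 20 N is over-tight.
- knob_c_grip (a point): on the blue knob's axis, mid bar; bar 32 long (this frame's x) x 14 wide x 30 mm tall, 18 mm below to 12 mm above this point, which is 92 mm above the table at joint 0. Below it a hub 20 mm across, 6 mm tall, then the clamp arm, 14 mm wide, reaching 44 mm to this frame's +x, top 24 mm below this point; under it at 36 mm a rubber shoe 14 mm across.
- knob_c (a joint): turn of the blue screw, 0 to 2.4 rad, grows clockwise from above (tightening); starts at 0 to 0.12, stays where left; sinks 8 mm per rad. The arm is beside the board up to 0.2, then swings over it, pointing straight in at 1.55. The shoe's underside is 53 mm above the table at 0, sprung at 4 N per mm, and meets an unclamped board at about 0.4 to 1.25.
- post_d: the white screw with knob, arm and shoe, at the press's +x, -y corner; diagonal to the yellow one. Origin on its axis at the arm's top. Free, it takes about 0.15 N m to turn; with the shoe rubbing, about 0.02 more per N on it. Up to 3 to 6 N the pins give; then the board is home and force climbs 32 N per rad. Snug: 1 to 5 N. Firm: 8 to 16 N, best 12. Over 20 N is over-tight.
- knob_d_grip (a point): on the white knob's axis, mid bar; bar 32 long (this frame's x) x 14 wide x 30 mm tall, 18 mm below to 12 mm above this point, which is 92 mm above the table at joint 0. Below it a hub 20 mm across, 6 mm tall, then the clamp arm, 14 mm wide, reaching 44 mm to this frame's +x, top 24 mm below this point; under it at 36 mm a rubber shoe 14 mm across.
- knob_d (a joint): turn of the white screw, 0 to 2.4 rad, grows clockwise from above (tightening); starts at 0 to 0.12, stays where left; sinks 8 mm per rad. The arm is beside the board up to 0.2, then swings over it, pointing straight in at 1.55. The shoe's underside is 53 mm above the table at 0, sprung at 4 N per mm, and meets an unclamped board at about 0.4 to 1.25.
- scissors: bystander: pink-handled scissors, lying; origin at the middle of its underside. Leave it where it is.
- mug: bystander: pink mug, 90 mm tall; origin at the middle of its underside. Leave it where it is.
- glue: bystander: white glue bottle, 110 mm tall, orange cap; origin at the middle of its underside. Leave it where it is.
- tape: bystander: yellow ring of tape, 70 mm across, lying; origin at the middle of its underside. Leave it where it is.
- punch: bystander: blue and black paper punch, about 110 x 60 x 60 mm; origin at the middle of its underside. Leave it where it is.
- gluestick: bystander: blue glue stick, 26 mm across, 90 mm tall; origin at the middle of its underside. Leave it where it is.
Not all that is in view belongs to the job. What is shaped like the board but red is not meant.

How it is judged:
By the outcome, as a careful person would: the job done as asked, in the order asked, and still so for the second after the job is handed in, with the robot touching nothing.
It also fails if it takes over 72 s, if anything falls off the work surface, if the arm or the gripper's body presses on something with over 40 N, if the wrist force passes 120 N, or if a joint passes its speed limit or range.

## Working session

There is one attempt and no reset: what is moved stays moved. The work goes in short steps, Python scripts to look and compute and a tool call to move; the robot and the scene stay as the last step left them, time stands still between calls to the robot, and variables do not carry over. Pictures are saved under pics/ and viewed, and the job is handed in when it is done.

Besides the shell and the picture viewer there is one more tool, called after "Call:" by a JSON object that holds its "op" and its "data". carry_out: Moves the arm, as the interface text tells. Its arguments: {"type":"object","properties":{"commands":{"type":"array","items":{"type":"number"}},"grip_force":{"type":"number"}},"required":["commands"]}

```bash
ls; mkdir -p pics
python3 - <<'E'
from station import arm, vision, order
import cv2
print(arm.state()); print(arm.grasp_offset)
for n in ("scene","top","wrist"):
    im=vision.grab_frame(n); cv2.imwrite(f"pics/{n}0.png",im[:,:,::-1]); print(n,vision.get_calibration(n))
E
```

```text
pics
{'clock': 0.0, 'joint_positions': array([-1.34928836e+00,  5.28170365e-02,  1.40173076e+00, -1.02742350e-05,
        1.68860374e+00, -7.02773296e-02]), 'qvel': array([-0.00144598,  0.00049724,  0.00052891,  0.00088564, -0.00056783,
        0.0005356 ]), 'joint_efforts': array([ 1.26256040e-03, -3.81664109e+01, -3.60183513e+01,  1.78972541e-04,
        6.26016539e-03, -7.83052343e-06]), 'position': array([ 0.15098652, -0.50250277,  0.23047971]), 'ee_rot': array([-0.10284089,  0.700144  , -0.6990454 ,  0.10275043]), 'ft_force': array([0.13636374, 0.06779544, 0.22364595]), 'wrist_torque': array([ 0.00346945, -0.06321528,  0.00212221]), 'opening': 0.9997720126222712}
0.0187
scene {'mtx': array([[430.55042197,   0.        , 276.19615831],
       [  0.        , 430.55042197, 211.3558804 ],
       [  0.        ,   0.        ,   1.        ]]), 'k1': 0.019749659682230372, 'origin': array([ 1.23882367, -0.76266031,  0.77875649]), 'rotation': array([0.43882541, 0.17374095, 0.34670217, 0.81058247])}
top {'mtx': array([[409.06951657,   0.        , 284.14086545],
       [  0.        , 409.06951657, 213.44153268],
       [  0.        ,   0.        ,   1.        ]]), 'k1': -0.09474516467784992, 'origin': array([ 0.35135169, -0.0065944 ,  1.22267242]), 'rotation': array([ 0.04283158, -0.05697147, -0.69699511,  0.71352472])}
wrist {'mtx': array([[305.9593155 ,   0.        , 277.91494049],
       [  0.        , 305.9593155 , 210.10223216],
       [  0.        ,   0.        ,   1.        ]]), 'k1': 0.003981627554636472, 'origin': array([ 0.22552284, -0.47934755,  0.37258556]), 'rotation': array([-0.12498845,  0.09380906, -0.58964778,  0.79239715])}
```

View pics/scene0.png

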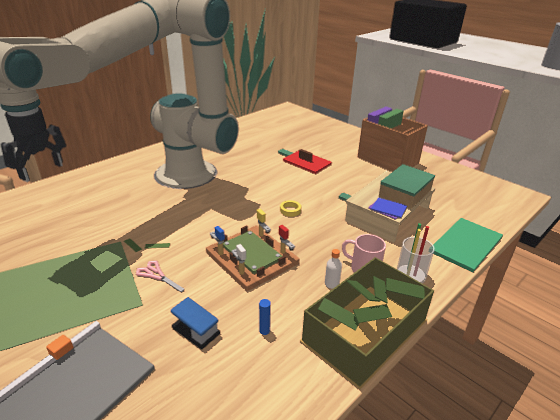

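View pics/top0.png

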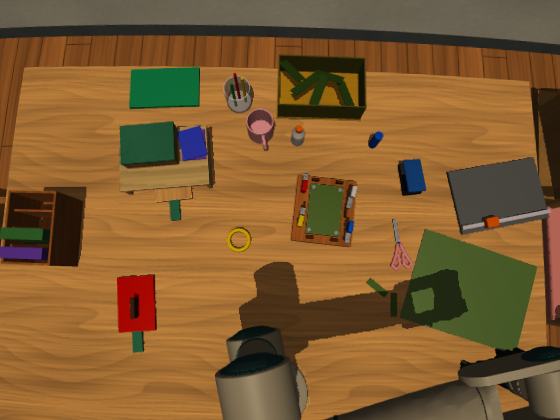

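View pics/wrist0.png

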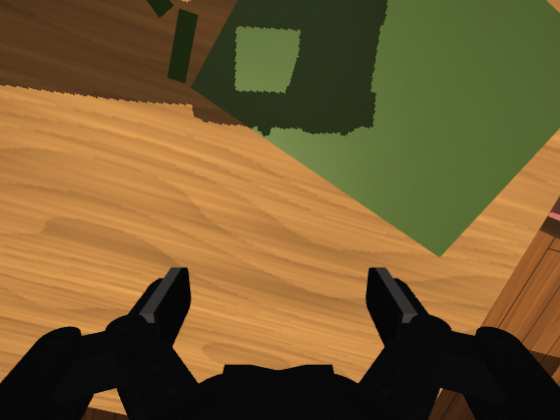

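```bash
cat > h.py <<'E'
import numpy as np, cv2
from scipy.spatial.transform import Rotation as R
from station import arm, vision, order
def cal(n): return vision.get_calibration(n)
def pix2w(c,uv,z):
    K=np.array(c['mtx']); d=np.array([(uv[0]-K[0,2])/K[0,0],(uv[1]-K[1,2])/K[1,1]])
    s=d.copy()
    for _ in range(20): s=d/(1+c['k1']*(s@s))
    v=R.from_quat(c['rotation']).apply([s[0],-s[1],-1]); o=np.array(c['origin'])
    return o+v*(z-o[2])/v[2]
def w2pix(c,P):
    P=np.atleast_2d(P); q=R.from_quat(c['rotation']).inv().apply(P-np.array(c['origin']))
    s=np.c_[q[:,0]/-q[:,2],-q[:,1]/-q[:,2]]; s=s*(1+c['k1']*(s**2).sum(1))[:,None]
    K=np.array(c['mtx']); return np.c_[s[:,0]*K[0,0]+K[0,2],s[:,1]*K[1,1]+K[1,2]]
def grab(n,f,crop=None,scale=1):
    c=cal(n); im=vision.grab_frame(n)[:,:,::-1].copy()
    np.save(f'pics/{f}.npy',im)
    if crop: x0,y0,x1,y1=crop; im=im[y0:y1,x0:x1]
    if scale!=1: im=cv2.resize(im,None,fx=scale,fy=scale,interpolation=cv2.INTER_CUBIC)
    cv2.imwrite(f'pics/{f}.png',im); return c
def st():
    s=arm.state(); M=R.from_quat(s['ee_rot']).as_matrix()
    print('t %.2f'%s['clock'],'tcp',s['position'].round(4),'axes x',M[:,0].round(3),'y',M[:,1].round(3),'z',M[:,2].round(3),'F',s['ft_force'].round(2),'T',s['wrist_torque'].round(3),'op %.3f'%s['opening'],'q',s['joint_positions'].round(3))
    return s,M
E
python3 - <<'E'
import cv2
im=cv2.imread('pics/top0.png')
a=cv2.resize(im[160:260,270:380],None,fx=7,fy=6,interpolation=cv2.INTER_CUBIC); a=cv2.resize(im[160:260,275:375],None,fx=6,fy=6,interpolation=cv2.INTER_CUBIC);cv2.imwrite('pics/topA.png',a)
a=cv2.resize(im[110:230,105:225],None,fx=5,fy=5,interpolation=cv2.INTER_CUBIC);cv2.imwrite('pics/topB.png',a)
im=cv2.imread('pics/scene0.png')
a=cv2.resize(im[190:290,195:305],None,fx=6,fy=6,interpolation=cv2.INTER_CUBIC);cv2.imwrite('pics/sceneA.png',a)
E
python3 -c "
from h import *
st()"
```

```text
t 0.15 tcp [ 0.151  -0.5026  0.2307] axes x [-0.958 -0.288 -0.   ] y [-0.     0.001 -1.   ] z [ 0.288 -0.958 -0.001] F [-0.1  -0.38 -0.01] T [ 0.037 -0.024  0.006] op 0.996 q [-1.349  0.053  1.402  0.     1.689 -0.07 ]
```

View pics/topA.png

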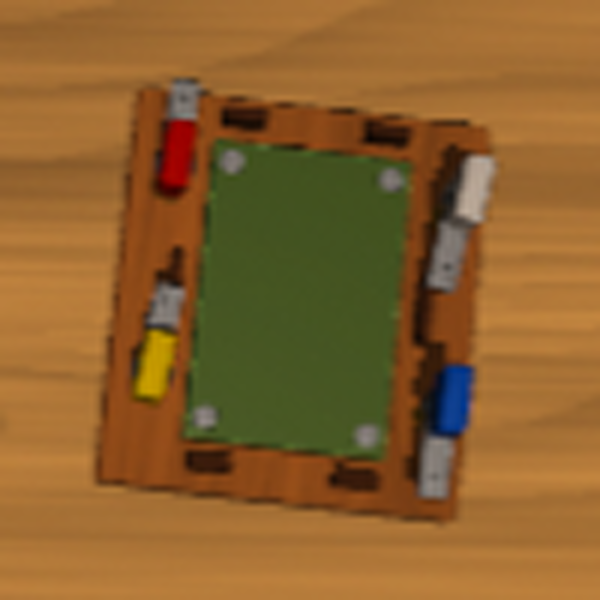

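View pics/topB.png

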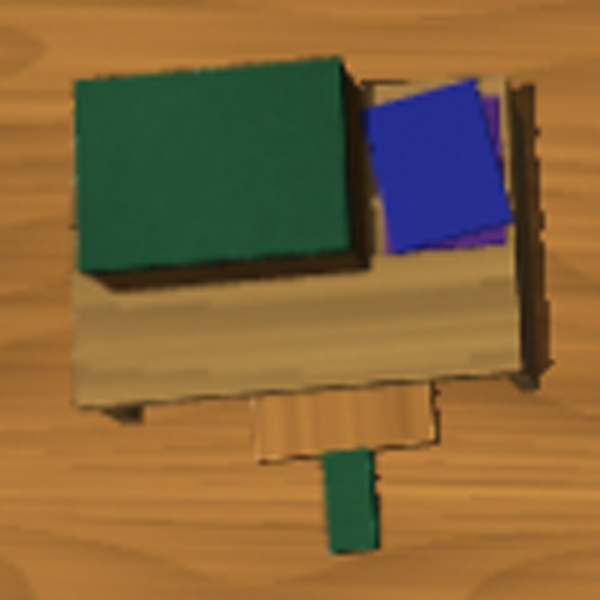

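View pics/sceneA.png

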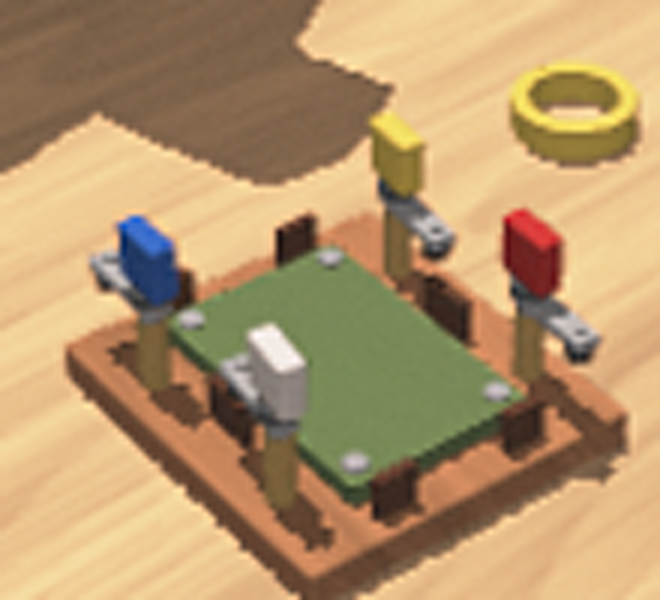

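Run:
```python
from h import *
from scipy.optimize import least_squares
c=cal('top')
def A(p): return (275+(p[0]+.5)/6-.5,160+(p[1]+.5)/6-.5)
def B(p): return (105+(p[0]+.5)/5-.5,110+(p[1]+.5)/5-.5)
def fit(obj,uv,x0):
    obj=np.array(obj,float); uv=np.array(uv)
    def f(x):
        r=R.from_euler('z',x[2]).as_matrix(); return (w2pix(c,obj@r.T+[x[0],x[1],0])-uv).ravel()
    s=least_squares(f,x0); print(s.x.round(4),'deg',np.degrees(s.x[2]).round(2)); print(f(s.x).reshape(-1,2).round(2)); return s.x
pp=[A(p) for p in [(137,88),(490,128),(455,520),(98,482),(178,156),(155,364),(453,399),(474,188)]]
po=[(.1,.09,.02),(.1,-.09,.02),(-.1,-.09,.02),(-.1,.09,.02),(.05,.07,.104),(-.05,.07,.104),(-.05,-.07,.104),(.05,-.07,.104)]
fit(po,pp,[.4,-.1,0])
for p,o in zip(pp,po): print(pix2w(c,p,o[2]).round(4))
bp=[B(p) for p in [(322,452),(373,450),(380,549),(330,553),(260,462),(438,443)]]
bo=[(-.08,.015,.012),(-.08,-.015,.012),(-.14,-.015,.012),(-.14,.015,.012),(-.08,.055,.012),(-.08,-.055,.012)]
fit(bo,bp,[.5,.3,0])
fit([(-.09,.13,.077),(-.09,-.13,.077)],[B((75,408)),B((522,373))],[.5,.3,0])
for n,p in dict(mug=(260,125),tape=(238,240),glue=(298,140),redb=(136,303)).items(): print(n,pix2w(c,p,.02).round(3))
```

```text
[ 0.536  -0.1467 -0.0868] deg -4.97
[[-0.17 -0.11]
 [ 0.05 -0.07]
 [ 0.28  0.38]
 [-0.72  0.09]
 [-0.15 -0.39]
 [ 0.02  0.24]
 [ 0.57 -0.03]
 [ 0.09 -0.12]]
[ 0.643  -0.0662  0.02  ]
[ 0.6275 -0.2449  0.02  ]
[ 0.4296 -0.2269  0.02  ]
[ 0.4444 -0.0505  0.02  ]
[ 0.5907 -0.0817  0.104 ]
[ 0.4929 -0.0726  0.104 ]
[ 0.4799 -0.2105  0.104 ]
[ 0.5793 -0.2205  0.104 ]
[0.6357 0.3125 0.126 ] deg 7.22
[[ 0.31  0.5 ]
 [-0.01 -0.1 ]
 [-0.06 -0.2 ]
 [-0.01 -0.  ]
 [-0.42 -0.16]
 [ 0.19 -0.03]]
[0.67   0.3267 0.1016] deg 5.82
[[-0.2   0.  ]
 [ 0.2  -0.01]]
mug [0.795 0.051 0.02 ]
tape [0.44  0.105 0.02 ]
glue [ 0.751 -0.066  0.02 ]
redb [0.249 0.396 0.02 ]
```

```bash
cat >> h.py <<'E'
def Rh(h): # tool pointing down, x axis heading h (rad)
    x=np.array([np.cos(h),np.sin(h),0]); y=np.array([0,0,-1.]); return np.c_[x,y,np.cross(x,y)]
def rows(p,M,targets,op,dec=2):
    """targets: list of (pos,heading) per row; returns rounded flat list"""
    p=np.array(p,float); M=M.copy(); out=[]
    for (q,h) in targets:
        d=M.T@(np.array(q)-p)/.025; rv=R.from_matrix(M.T@Rh(h)).as_rotvec()*180/np.pi/6
        row=np.r_[d,rv]; row=np.clip(row,-1,1).round(dec)+0.
        out.append([*row.tolist(),op]); p=p+M@row[:3]*.025; M=M@R.from_rotvec(np.radians(row[3:]*6)).as_matrix()
    print('end',p.round(4),'heading',np.degrees(np.arctan2(M[1,0],M[0,0])).round(2))
    for i in range(0,len(out),20):
        print(', '.join(', '.join('%g'%v for v in r) for r in out[i:i+20]));print()
    return p,M
def line(p0,h0,p1,h1,n): return [(np.array(p0)+(np.array(p1)-p0)*k/n,h0+(h1-h0)*k/n) for k in range(1,n+1)]
E
python3 - <<'E'
from h import *
s,M=st()
b=np.array([.6357,.3125]); a=.126; tab=b+np.array([np.cos(a),np.sin(a)])*-.116
print(tab)
c=cal('top')
for p in [(118,278),(155,275),(157,330),(120,333),(144,350)]: print(pix2w(c,p,.012).round(3))
p=s['position']; r0,t0=np.hypot(*p[:2]),np.arctan2(p[1],p[0]); r1,t1=np.hypot(*tab),np.arctan2(tab[1],tab[0])
h0=np.arctan2(M[1,0],M[0,0]); n=40
T=[]
for k in range(1,n+1):
    f=k/n; f=f; r=r0+(r1-r0)*f; t=t0+(t1-t0)*f; T.append(((r*np.cos(t),r*np.sin(t),p[2]+(.12-p[2])*max(0,f-.5)*2),h0+(a-h0)*f))
rows(p,M,T,.5)
E
```

```text
t 0.15 tcp [ 0.151  -0.5026  0.2307] axes x [-0.958 -0.288 -0.   ] y [-0.     0.001 -1.   ] z [ 0.288 -0.958 -0.001] F [-0.1  -0.38 -0.01] T [ 0.037 -0.024  0.006] op 0.996 q [-1.349  0.053  1.402  0.     1.689 -0.07 ]
[0.52061959 0.29792264]
[0.319 0.457 0.012]
[0.331 0.347 0.012]
[0.173 0.333 0.012]
[0.16  0.442 0.012]
[0.114 0.368 0.012]
end [0.5205 0.2979 0.1201] heading 7.24
-0.95, 0, 0.05, 0.01, -0.71, 0, 0.5, -0.94, 0, 0.09, 0, -0.71, 0, 0.5, -0.95, 0, 0.1, 0, -0.71, 0, 0.5, -0.95, 0, 0.14, 0, -0.71, 0, 0.5, -0.95, 0, 0.17, 0, -0.71, 0, 0.5, -0.95, 0, 0.19, 0, -0.71, 0, 0.5, -0.94, 0, 0.22, 0, -0.71, 0, 0.5, -0.94, 0, 0.25, 0, -0.71, 0, 0.5, -0.93, 0, 0.28, 0, -0.71, 0, 0.5, -0.93, 0, 0.31, 0, -0.71, 0, 0.5, -0.92, 0, 0.33, 0, -0.71, 0, 0.5, -0.92, 0, 0.37, 0, -0.71, 0, 0.5, -0.91, 0, 0.39, 0, -0.72, 0, 0.5, -0.9, 0, 0.42, 0, -0.71, 0, 0.5, -0.89, 0, 0.44, 0, -0.71, 0, 0.5, -0.88, 0, 0.48, 0, -0.71, 0, 0.5, -0.87, 0, 0.5, 0, -0.71, 0, 0.5, -0.85, 0, 0.53, 0, -0.71, 0, 0.5, -0.84, 0, 0.55, 0, -0.71, 0, 0.5, -0.83, 0, 0.58, 0, -0.71, 0, 0.5

-0.82, 0.22, 0.61, 0, -0.71, 0, 0.5, -0.8, 0.23, 0.63, 0, -0.71, 0, 0.5, -0.78, 0.22, 0.66, 0, -0.71, 0, 0.5, -0.77, 0.22, 0.68, 0, -0.71, 0, 0.5, -0.75, 0.22, 0.71, 0, -0.71, 0, 0.5, -0.73, 0.22, 0.73, 0, -0.71, 0, 0.5, -0.71, 0.22, 0.75, 0, -0.71, 0, 0.5, -0.69, 0.23, 0.78, 0, -0.71, 0, 0.5, -0.67, 0.22, 0.8, 0, -0.71, 0, 0.5, -0.65, 0.22, 0.82, 0, -0.71, 0, 0.5, -0.62, 0.22, 0.84, 0, -0.71, 0, 0.5, -0.6, 0.22, 0.86, 0, -0.71, 0, 0.5, -0.58, 0.22, 0.88, 0, -0.71, 0, 0.5, -0.56, 0.22, 0.91, 0, -0.71, 0, 0.5, -0.53, 0.23, 0.92, 0, -0.71, 0, 0.5, -0.5, 0.22, 0.94, 0, -0.71, 0, 0.5, -0.48, 0.22, 0.95, 0, -0.72, 0, 0.5, -0.45, 0.22, 0.98, 0, -0.71, 0, 0.5, -0.43, 0.22, 0.99, 0, -0.71, 0, 0.5, -0.4, 0.22, 1, 0, -0.71, 0, 0.5
```

Call:
{"op": "carry_out", "data": {"commands": [-0.95,0,0.05,0.01,-0.71,0,0.5,-0.94,0,0.09,0,-0.71,0,0.5,-0.95,0,0.1,0,-0.71,0,0.5,-0.95,0,0.14,0,-0.71,0,0.5,-0.95,0,0.17,0,-0.71,0,0.5,-0.95,0,0.19,0,-0.71,0,0.5,-0.94,0,0.22,0,-0.71,0,0.5,-0.94,0,0.25,0,-0.71,0,0.5,-0.93,0,0.28,0,-0.71,0,0.5,-0.93,0,0.31,0,-0.71,0,0.5,-0.92,0,0.33,0,-0.71,0,0.5,-0.92,0,0.37,0,-0.71,0,0.5,-0.91,0,0.39,0,-0.72,0,0.5,-0.9,0,0.42,0,-0.71,0,0.5,-0.89,0,0.44,0,-0.71,0,0.5,-0.88,0,0.48,0,-0.71,0,0.5,-0.87,0,0.5,0,-0.71,0,0.5,-0.85,0,0.53,0,-0.71,0,0.5,-0.84,0,0.55,0,-0.71,0,0.5,-0.83,0,0.58,0,-0.71,0,0.5], "grip_force": 60}}

```text
clock: 1.82
position: [0.5227, -0.2076, 0.2306]
ee_rot: [0.551, -0.444, 0.444, -0.55]
ft_force: [-0.4, -0.6, -0.9]
opening: 0.502
```

Call:
{"op": "carry_out", "data": {"commands": [-0.82,0.22,0.61,0,-0.71,0,0.5,-0.8,0.23,0.63,0,-0.71,0,0.5,-0.78,0.22,0.66,0,-0.71,0,0.5,-0.77,0.22,0.68,0,-0.71,0,0.5,-0.75,0.22,0.71,0,-0.71,0,0.5,-0.73,0.22,0.73,0,-0.71,0,0.5,-0.71,0.22,0.75,0,-0.71,0,0.5,-0.69,0.23,0.78,0,-0.71,0,0.5,-0.67,0.22,0.8,0,-0.71,0,0.5,-0.65,0.22,0.82,0,-0.71,0,0.5,-0.62,0.22,0.84,0,-0.71,0,0.5,-0.6,0.22,0.86,0,-0.71,0,0.5,-0.58,0.22,0.88,0,-0.71,0,0.5,-0.56,0.22,0.91,0,-0.71,0,0.5,-0.53,0.23,0.92,0,-0.71,0,0.5,-0.5,0.22,0.94,0,-0.71,0,0.5,-0.48,0.22,0.95,0,-0.72,0,0.5,-0.45,0.22,0.98,0,-0.71,0,0.5,-0.43,0.22,0.99,0,-0.71,0,0.5,-0.4,0.22,1,0,-0.71,0,0.5]}}

```text
clock: 3.48
position: [0.5199, 0.2986, 0.1191]
ee_rot: [0.706, 0.046, -0.046, -0.705]
ft_force: [0.5, -0.6, -0.5]
opening: 0.504
```

Run:
```python
from h import *
st(); c=grab('wrist','w1'); st()
np.savez('pics/w1c.npz',**c)
```

```text
t 3.48 tcp [0.5199 0.2986 0.1191] axes x [ 0.992  0.13  -0.   ] y [-0.    -0.001 -1.   ] z [-0.13   0.992 -0.001] F [ 0.53 -0.6  -0.5 ] T [-0.056 -0.004 -0.027] op 0.504 q [ 4.600e-01  3.210e-01  1.322e+00 -1.000e-03  1.499e+00 -1.240e+00]
t 3.53 tcp [0.5172 0.3024 0.1177] axes x [ 0.99   0.138 -0.003] y [-0.003 -0.    -1.   ] z [-0.138  0.99   0.   ] F [-1.77  3.76 -1.4 ] T [0.148 0.068 0.029] op 0.499 q [ 4.670e-01  3.230e-01  1.323e+00  1.000e-03  1.499e+00 -1.242e+00]
```

View pics/w1.png

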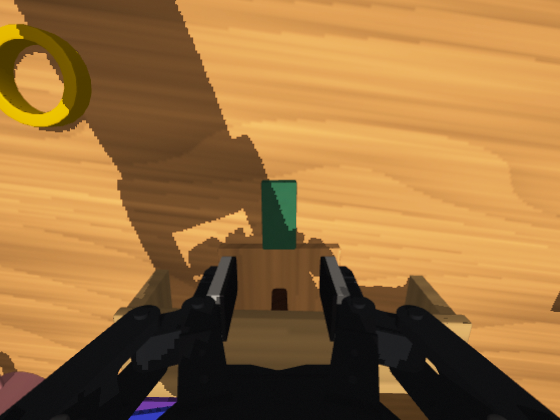

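Run:
```python
from h import *
c=dict(np.load('pics/w1c.npz')); c['k1']=float(c['k1'])
print(c['origin'])
for p in [(262,181),(297,181),(297,249),(262,249),(223,245),(339,245)]: print(pix2w(c,p,.012).round(4))
st()
```

```text
[0.44001598 0.28914072 0.26104978]
[0.4967 0.2829 0.012 ]
[0.4929 0.3117 0.012 ]
[0.5542 0.3209 0.012 ]
[0.5582 0.2899 0.012 ]
[0.5588 0.2551 0.012 ]
[0.5455 0.3573 0.012 ]
t 3.53 tcp [0.5172 0.3024 0.1177] axes x [ 0.99   0.138 -0.003] y [-0.003 -0.    -1.   ] z [-0.138  0.99   0.   ] F [-1.77  3.76 -1.4 ] T [0.148 0.068 0.029] op 0.499 q [ 4.670e-01  3.230e-01  1.323e+00  1.000e-03  1.499e+00 -1.242e+00]
```

Call:
{"op": "carry_out", "data": {"commands": [0,0,0.06,0,0,0,0.6,0,1,0,0,0,0,0.6,0,1,0,0,0,0,0.6,0,1,0,0,0,0,0.6,0,0.8,0,0,0,0,0.6,0,0.5,0,0,0,0,0.6,0,0.34,0,0,0,0,0.6,0,0,0,0,0,0,0.6,0,0,0,0,0,0,0.6], "grip_force": 50}}

```text
clock: 4.28
position: [0.521, 0.2988, 0.0046]
ee_rot: [0.706, 0.045, -0.044, -0.705]
ft_force: [-0.6, -0.6, 0.0]
opening: 0.602
```

Run:
```python
from h import *
st(); c=grab('wrist','w2'); st()
```

```text
t 4.28 tcp [0.521  0.2988 0.0046] axes x [0.992 0.125 0.001] y [ 0.001 -0.001 -1.   ] z [-0.125  0.992 -0.001] F [-0.65 -0.63  0.01] T [ 0.017  0.004 -0.034] op 0.602 q [ 4.600e-01  4.460e-01  1.406e+00 -1.000e-03  1.289e+00 -1.236e+00]
t 4.33 tcp [0.5214 0.2991 0.0053] axes x [0.992 0.126 0.002] y [ 0.002 -0.    -1.   ] z [-0.126  0.992 -0.   ] F [-0.14  0.27 -0.11] T [ 0.022 -0.002  0.043] op 0.600 q [ 4.600e-01  4.450e-01  1.406e+00 -1.000e-03  1.289e+00 -1.236e+00]
```

View pics/w2.png

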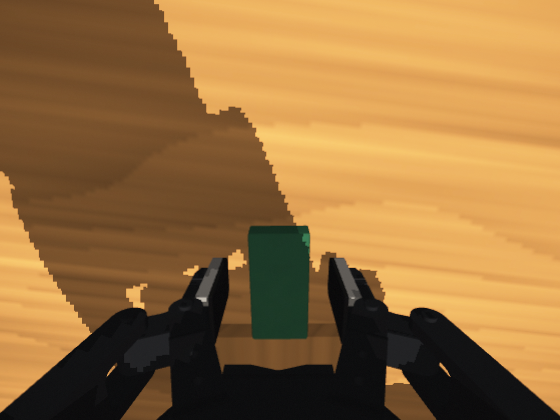

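Call:
{"op": "carry_out", "data": {"commands": [0,0.04,0,0,0,0,0.2,0,0,0,0,0,0,0.2,0,0,0,0,0,0,0.2,0,0,0,0,0,0,0.2,0,0,0,0,0,0,0.2], "grip_force": 50}}

```text
clock: 4.75
position: [0.5213, 0.2993, 0.0044]
ee_rot: [0.706, 0.046, -0.044, -0.706]
ft_force: [-0.5, 0.1, 7.1]
opening: 0.332
```

Run:
```python
from h import *
st()
```

```text
t 4.75 tcp [0.5213 0.2993 0.0044] axes x [0.992 0.126 0.003] y [ 0.003  0.    -1.   ] z [-0.126  0.992 -0.   ] F [-0.51  0.05  7.09] T [-0.026  0.142 -0.04 ] op 0.332 q [ 4.600e-01  4.460e-01  1.406e+00 -1.000e-03  1.287e+00 -1.237e+00]
```

Call:
{"op": "carry_out", "data": {"commands": [-0.4,-0.02,0,0,0,0,0.2,-0.7,-0.02,0,0,0,0,0.2,-0.9,0,0,0,0,0,0.2,-0.9,0,0,0,0,0,0.2,-0.9,0,0,0,0,0,0.2,-0.9,0,0,0,0,0,0.2,-0.9,0,0,0,0,0,0.2,-0.9,0,0,0,0,0,0.2,-0.6,0,0,0,0,0,0.2,-0.3,0,0,0,0,0,0.2,0,0,0,0,0,0,0.2,0,0,0,0,0,0,0.2]}}

```text
clock: 5.75
position: [0.3359, 0.2756, 0.0044]
ee_rot: [0.706, 0.044, -0.046, -0.705]
ft_force: [-9.3, -2.8, 11.0]
opening: 0.332
```

Run:
```python
from h import *
st(); c=grab('top','t2'); im=np.load('pics/t2.npy')[130:300,100:270]; cv2.imwrite('pics/t2c.png',cv2.resize(im,None,fx=3.5,fy=3.5,interpolation=2))
```

```text
t 5.75 tcp [0.3359 0.2756 0.0044] axes x [ 0.992  0.126 -0.003] y [-0.002 -0.001 -1.   ] z [-0.126  0.992 -0.001] F [-9.29 -2.81 11.04] T [-0.246  1.508  0.04 ] op 0.332 q [ 0.602  0.02   1.912  0.     1.213 -1.096]
```

View pics/t2c.png

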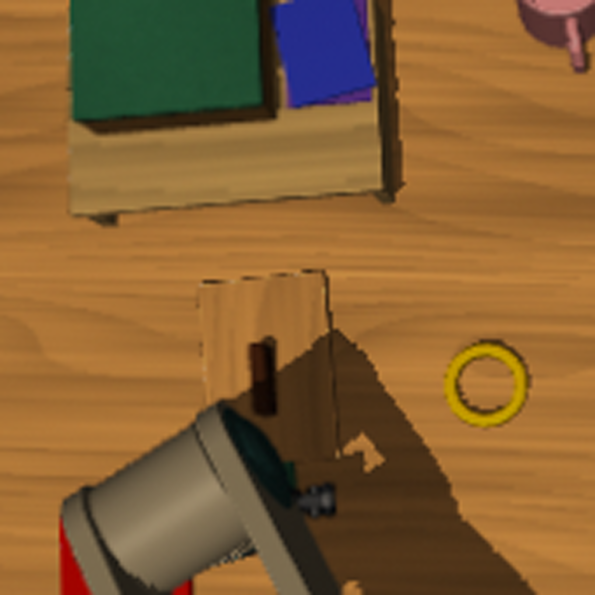

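Call:
{"op": "carry_out", "data": {"commands": [0,0,0,0,0,0,0.6,0,0,0,0,0,0,0.6,0,0,0,0,0,0,0.6,0,-0.5,0,0,0,0,0.6,0,-1,0,0,0,0,0.6,0,-1,0,0,0,0,0.6,0,-1,0,0,0,0,0.6,0.5,-0.7,0,0,0,0,0.6,1,0,0,0,0,0,0.6,1,0,0,0,0,0,0.6,1,0,0,0,0,0,0.6,0.7,0,0,0,0,0,0.6,0,0,0,0,0,0,0.6,0,0,0,0,0,0,0.6]}}

```text
clock: 6.97
position: [0.4414, 0.2886, 0.1081]
ee_rot: [0.706, 0.044, -0.045, -0.705]
ft_force: [0.0, 0.8, 0.5]
opening: 0.598
```

Run:
```python
from h import *
st(); c=grab('wrist','w3'); np.savez('pics/w3c.npz',**c); grab('top','t3',(100,130,270,300),3.5)
```

```text
t 6.97 tcp [0.4414 0.2886 0.1081] axes x [ 0.992  0.125 -0.001] y [-0.001 -0.002 -1.   ] z [-0.125  0.992 -0.002] F [0.   0.76 0.54] T [ 0.006  0.068 -0.028] op 0.598 q [ 5.100e-01  1.350e-01  1.561e+00 -1.000e-03  1.447e+00 -1.186e+00]
```

View pics/w3.png

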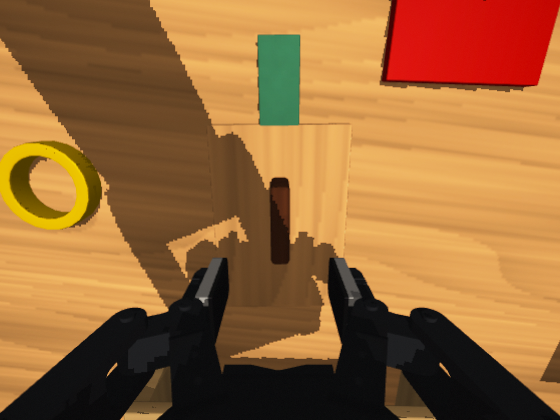

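View pics/t3.png

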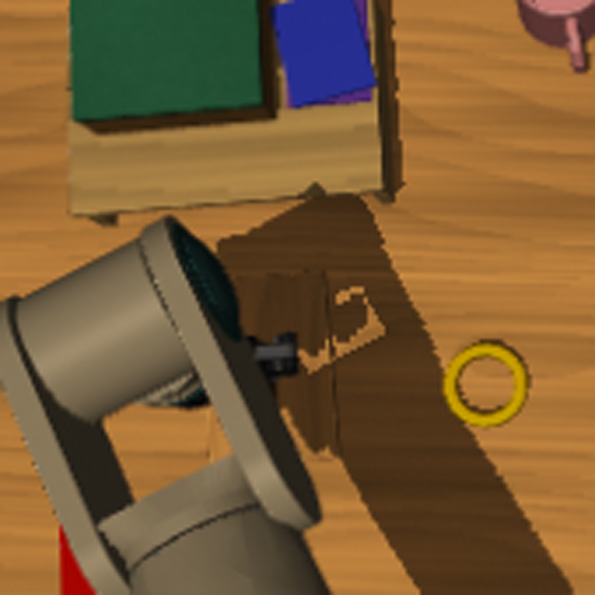

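Run:
```python
from h import *
from scipy.optimize import least_squares
c=dict(np.load('pics/w3c.npz')); c['k1']=float(c['k1'])
uv=np.array([(258,35),(299.5,35),(299.5,125),(258.5,125),(210,124.5),(351,124.5),(271,178),(289,178)])
# image left = +? world
ob=np.array([(-.14,-.015,.012),(-.14,.015,.012),(-.08,.015,.012),(-.08,-.015,.012),(-.08,-.055,.012),(-.08,.055,.012),(-.04,-.007,.047),(-.04,.007,.047)])
def f(x):
    r=R.from_euler('z',x[2]).as_matrix(); return (w2pix(c,ob@r.T+[x[0],x[1],0])-uv).ravel()
s=least_squares(f,[.45,.29,.126]); x=s.x; print(x.round(4),np.degrees(x[2])); print(f(x).reshape(-1,2).round(1))
print('handle',x[:2]-.01*np.array([np.cos(x[2]),np.sin(x[2])]))
```

```text
[0.449  0.2919 0.131 ] 7.504685196028447
[[-0.7 -2.9]
 [ 1.4 -3.2]
 [ 0.1 -2.4]
 [ 1.  -2.2]
 [-3.9 -1.3]
 [ 2.1 -2.3]
 [-1.3  7.8]
 [ 1.3  7.7]]
handle [0.43910741 0.29054419]
```

Call:
{"op": "carry_out", "data": {"commands": [-0.08,0.5,0.07,0,-0.05,0,0.6,0,1,0,0,0,0,0.6,0,1,0,0,0,0,0.6,0,0.8,0,0,0,0,0.6,0,0.38,0,0,0,0,0.6,0,0,0,0,0,0,0.6,0,0,0,0,0,0,0.3,0,0,0,0,0,0,0,0,0,0,0,0,0,0,0,0,0,0,0,0,0,0,0,0,0,0,0,0,0,0,0,0,0,0,0], "grip_force": 60}}

```text
clock: 8.07
position: [0.4399, 0.2907, 0.0187]
ee_rot: [-0.706, -0.048, 0.045, 0.706]
ft_force: [-1.0, -1.4, 7.1]
opening: 0.156
```

Run:
```python
from h import *
st(); c=grab('wrist','w4'); np.savez('pics/w4c.npz',**c)
```

```text
t 8.07 tcp [0.4399 0.2907 0.0187] axes x [0.991 0.131 0.003] y [ 0.003  0.    -1.   ] z [-0.131  0.991 -0.   ] F [-0.99 -1.41  7.06] T [-0.203  0.13   0.047] op 0.156 q [ 5.150e-01  2.400e-01  1.636e+00 -1.000e-03  1.263e+00 -1.187e+00]
```

View pics/w4.png

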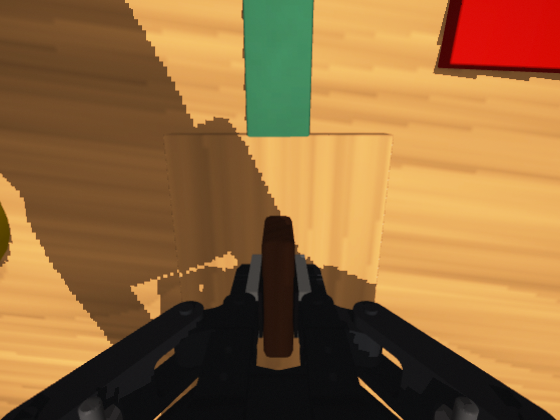

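Run:
```python
from h import *
c=dict(np.load('pics/w4c.npz')); c['k1']=float(c['k1'])
s,M=st(); p=s['position']
for uv in [(165,134),(390,134),(248,136),(309,136)]:
    w=pix2w(c,uv,.012); print(w.round(4),'tool',(M.T@(w-p)).round(4))
a=-.0868; h0=np.arctan2(M[1,0],M[0,0]); print(np.degrees(h0))
off=.0092
P=np.array([.536,-.1467]); tgt=P-off*np.array([np.cos(a),np.sin(a)])
z=.018+.14
cmd=np.array([*p[:2],.016]) 
T=line(p,h0,[p[0],p[1],p[2]+.14],h0,7)
q=[p[0],p[1],p[2]+.14]
# polar arc
r0,t0=np.hypot(*p[:2]),np.arctan2(p[1],p[0]); r1,t1=np.hypot(*tgt),np.arctan2(tgt[1],tgt[0]); n=22
for k in range(1,n+1):
    f=k/n; f=f if True else f; r=r0+(r1-r0)*f; t=t0+(t1-t0)*f
    T.append(((r*np.cos(t),r*np.sin(t),p[2]+.14),h0+(a-h0)*f))
rows(p,Rh(h0),T,0)
print(tgt)
```

```text
t 8.12 tcp [0.4399 0.2907 0.0187] axes x [0.991 0.131 0.003] y [ 0.003  0.    -1.   ] z [-0.131  0.991 -0.   ] F [-0.86 -0.65  6.  ] T [-0.255  0.183  0.023] op 0.152 q [ 5.150e-01  2.400e-01  1.636e+00 -1.000e-03  1.263e+00 -1.187e+00]
[0.3774 0.2295 0.012 ] tool [-0.0701  0.0065 -0.0524]
[0.3635 0.3347 0.012 ] tool [-0.07    0.0065  0.0537]
[0.3732 0.2684 0.012 ] tool [-0.0691  0.0065 -0.0133]
[0.3694 0.297  0.012 ] tool [-0.0691  0.0065  0.0155]
7.535181704347281
end [ 0.5268 -0.1458  0.1587] heading -4.94
0, -0.8, 0, 0, 0, 0, 0, 0, -0.8, 0, 0, 0, 0, 0, 0, -0.8, 0, 0, 0, 0, 0, 0, -0.8, 0, 0, 0, 0, 0, 0, -0.8, 0, 0, 0, 0, 0, 0, -0.8, 0, 0, 0, 0, 0, 0, -0.8, 0, 0, 0, 0, 0, 0.38, 0, -0.73, 0, 0.09, 0, 0, 0.35, 0, -0.74, 0, 0.1, 0, 0, 0.33, 0, -0.75, 0, 0.09, 0, 0, 0.32, 0, -0.77, 0, 0.1, 0, 0, 0.29, 0, -0.77, 0, 0.09, 0, 0, 0.27, 0, -0.78, 0, 0.1, 0, 0, 0.24, 0, -0.79, 0, 0.09, 0, 0, 0.23, 0, -0.8, 0, 0.1, 0, 0, 0.2, 0, -0.81, 0, 0.09, 0, 0, 0.18, 0, -0.81, 0, 0.1, 0, 0, 0.15, 0, -0.82, 0, 0.09, 0, 0, 0.13, 0, -0.82, 0, 0.1, 0, 0, 0.11, 0, -0.83, 0, 0.09, 0, 0

0.08, 0, -0.84, 0, 0.1, 0, 0, 0.06, 0, -0.84, 0, 0.09, 0, 0, 0.03, 0, -0.84, 0, 0.1, 0, 0, 0.02, 0, -0.84, 0, 0.09, 0, 0, -0.02, 0, -0.84, 0, 0.1, 0, 0, -0.04, 0, -0.85, 0, 0.09, 0, 0, -0.06, 0, -0.84, 0, 0.1, 0, 0, -0.09, 0, -0.84, 0, 0.09, 0, 0, -0.11, 0, -0.84, 0, 0.09, 0, 0

[ 0.52683464 -0.14590244]
```

Call:
{"op": "carry_out", "data": {"commands": [0,-0.8,0,0,0,0,0,0,-0.8,0,0,0,0,0,0,-0.8,0,0,0,0,0,0,-0.8,0,0,0,0,0,0,-0.8,0,0,0,0,0,0,-0.8,0,0,0,0,0,0,-0.8,0,0,0,0,0,0.38,0,-0.73,0,0.09,0,0,0.35,0,-0.74,0,0.1,0,0,0.33,0,-0.75,0,0.09,0,0,0.32,0,-0.77,0,0.1,0,0,0.29,0,-0.77,0,0.09,0,0,0.27,0,-0.78,0,0.1,0,0,0.24,0,-0.79,0,0.09,0,0,0.23,0,-0.8,0,0.1,0,0,0.2,0,-0.81,0,0.09,0,0,0.18,0,-0.81,0,0.1,0,0,0.15,0,-0.82,0,0.09,0,0,0.13,0,-0.82,0,0.1,0,0,0.11,0,-0.83,0,0.09,0,0]}}

```text
clock: 9.78
position: [0.5359, 0.0415, 0.1568]
ee_rot: [0.707, 0.001, -0.001, -0.707]
ft_force: [1.0, 0.7, -3.8]
opening: 0.153
```

Call:
{"op": "carry_out", "data": {"commands": [0.08,0,-0.84,0,0.1,0,0,0.06,0,-0.84,0,0.09,0,0,0.03,0,-0.84,0,0.1,0,0,0.02,0,-0.84,0,0.09,0,0,-0.02,0,-0.84,0,0.1,0,0,-0.04,0,-0.85,0,0.09,0,0,-0.06,0,-0.84,0,0.1,0,0,-0.09,0,-0.84,0,0.09,0,0,-0.11,0,-0.84,0,0.09,0,0,0,0,0,0,0,0,0,0,0,0,0,0,0,0,0,0,0,0,0,0,0]}}

```text
clock: 10.78
position: [0.5256, -0.1457, 0.1571]
ee_rot: [0.707, -0.03, 0.03, -0.706]
ft_force: [-0.0, -0.9, -2.5]
opening: 0.152
```

Run:
```python
from h import *
st(); c=grab('wrist','w5'); np.savez('pics/w5c.npz',**c); grab('scene','s5',(180,160,330,310),4); grab('top','t5',(260,150,390,270),4.5)
```

```text
t 10.78 tcp [ 0.5256 -0.1457  0.1571] axes x [ 0.996 -0.086  0.   ] y [ 0.    -0.001 -1.   ] z [ 0.086  0.996 -0.001] F [-0.03 -0.92 -2.46] T [-0.005  0.029 -0.041] op 0.152 q [-0.338  0.144  1.451 -0.     1.547 -1.822]
```

View pics/w5.png

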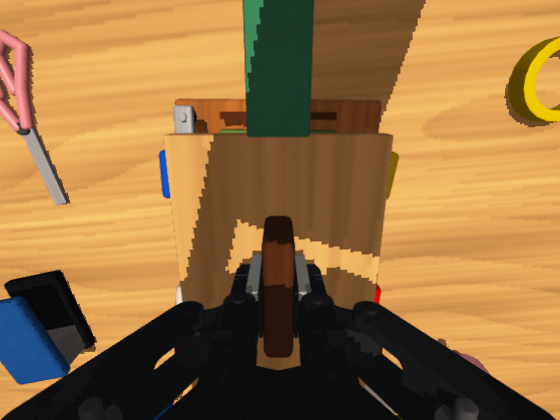

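View pics/s5.png

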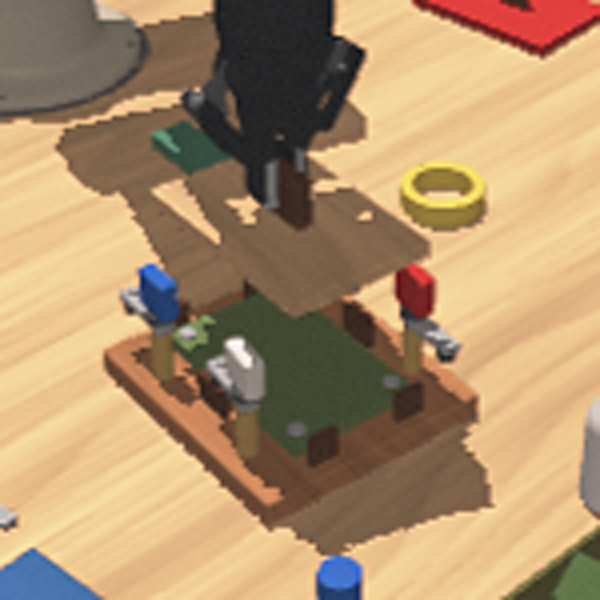

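View pics/t5.png

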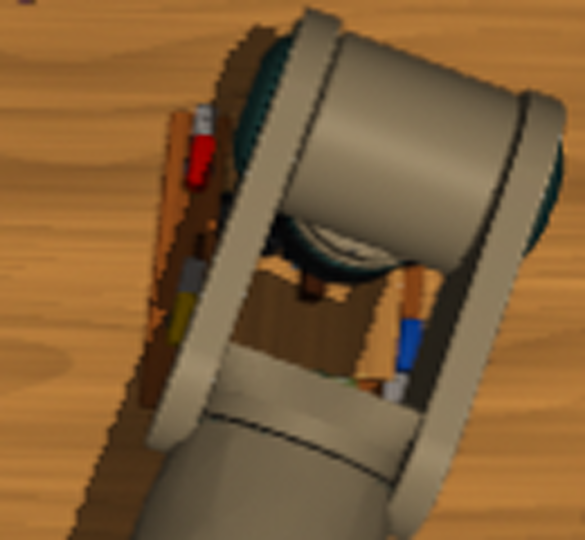

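Run:
```python
from h import *
c=dict(np.load('pics/w5c.npz')); c['k1']=float(c['k1'])
s,M=st(); p=s['position']
for n,uv,z in [('base -x-y',(176,100),.02),('base -x+y',(381,100),.02),('slab -y',(165.5,134.5),.1505),('slab +y',(391.5,134.5),.1505),('tab-',(246,136),.1505),('tab+',(311,136),.1505),('blue outer top',(160,151),.104),('yel outer top',(398,154),.104)]:
    w=pix2w(c,uv,z); print(n,w.round(4),'tool',(M.T@(w-p)).round(4))
# press prediction
x=[.536,-.1467,-.0868]; r=R.from_euler('z',x[2]).as_matrix()
for o in [(-.1,-.09,.02),(-.1,.09,.02),(-.066,-.077,.104),(-.066,.077,.104)]:
    w=r@np.array(o)+[x[0],x[1],0]; print(w.round(4),(M.T@(w-p)).round(4), w2pix(c,w).round(1))
im=np.load('pics/w5.npy'); cv2.imwrite('pics/w5z.png',cv2.resize(im[85:215,140:420],None,fx=2.8,fy=2.8,interpolation=2))
```

```text
t 10.93 tcp [ 0.5259 -0.1453  0.1573] axes x [ 0.996 -0.085  0.   ] y [ 0.    -0.001 -1.   ] z [ 0.085  0.996 -0.001] F [ 0.11  1.21 -3.6 ] T [ 0.032  0.026 -0.002] op 0.154 q [-3.370e-01  1.440e-01  1.451e+00 -1.000e-03  1.546e+00 -1.823e+00]
base -x-y [ 0.4291 -0.2247  0.02  ] tool [-0.0897  0.1373 -0.0872]
base -x+y [ 0.4444 -0.0495  0.02  ] tool [-0.0894  0.1372  0.0887]
slab -y [ 0.4514 -0.1921  0.1505] tool [-0.0702  0.0068 -0.0529]
slab +y [ 0.4607 -0.0858  0.1505] tool [-0.07    0.0067  0.0538]
tab- [ 0.4554 -0.1543  0.1505] tool [-0.0695  0.0068 -0.0149]
tab+ [ 0.458  -0.1237  0.1505] tool [-0.0694  0.0067  0.0158]
blue outer top [ 0.463  -0.2144  0.104 ] tool [-0.0568  0.0533 -0.0742]
yel outer top [ 0.4779 -0.0649  0.104 ] tool [-0.0547  0.0532  0.076 ]
[ 0.4286 -0.2277  0.02  ] [-0.09    0.1373 -0.0902] [[172.4  99.7]]
[ 0.4442 -0.0484  0.02  ] [-0.0897  0.1372  0.0898] [[382.3  99.6]]
[ 0.4636 -0.2177  0.104 ] [-0.0559  0.0533 -0.0774] [[155.1 152.4]]
[ 0.4769 -0.0643  0.104 ] [-0.0557  0.0532  0.0766] [[399.1 152.4]]
```

View pics/w5z.png

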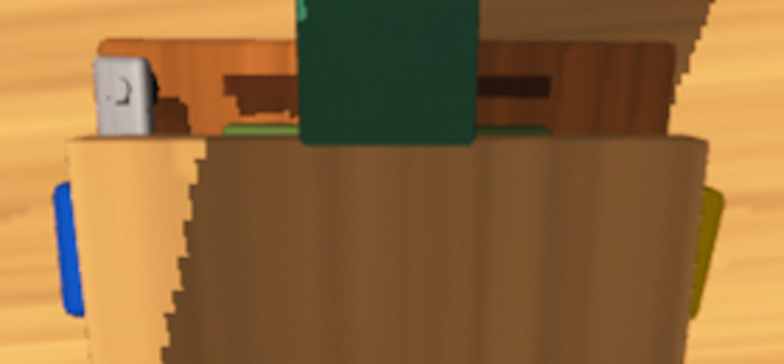

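Call:
{"op": "carry_out", "data": {"commands": [0.02,0.4,0.01,0,0,0,0,0,0.7,0,0,0,0,0,0,0.7,0,0,0,0,0,0,0.7,0,0,0,0,0,0,0.6,0,0,0,0,0,0,0.4,0,0,0,0,0,0,0.2,0,0,0,0,0,0,0,0,0,0,0,0]}}

```text
clock: 11.6
position: [0.5257, -0.1455, 0.0634]
ee_rot: [0.707, -0.031, 0.03, -0.706]
ft_force: [-0.1, -0.3, -3.3]
opening: 0.152
```

Run:
```python
from h import *
st(); c=grab('wrist','w6'); np.savez('pics/w6c.npz',**c); grab('scene','s6',(180,160,330,310),4); st()
```

```text
t 11.60 tcp [ 0.5257 -0.1455  0.0634] axes x [ 0.996 -0.086 -0.002] y [-0.002 -0.    -1.   ] z [ 0.086  0.996 -0.   ] F [-0.1  -0.32 -3.28] T [0.027 0.017 0.004] op 0.152 q [-3.370e-01  2.320e-01  1.546e+00 -1.000e-03  1.365e+00 -1.822e+00]
t 11.70 tcp [ 0.5267 -0.146   0.0655] axes x [ 0.996 -0.086  0.001] y [ 0.001 -0.001 -1.   ] z [ 0.086  0.996 -0.001] F [-0.13 -0.24 -1.97] T [0.02  0.039 0.001] op 0.150 q [-3.380e-01  2.300e-01  1.544e+00 -1.000e-03  1.366e+00 -1.822e+00]
```

View pics/w6.png

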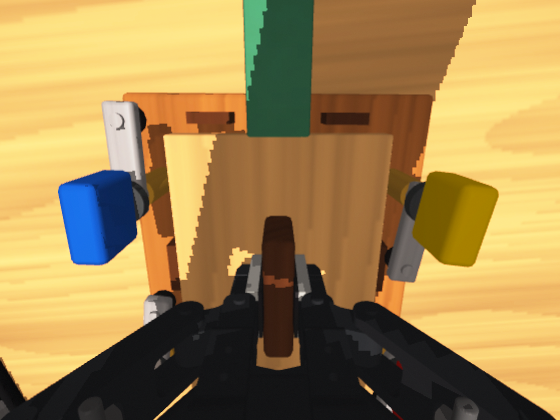

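View pics/s6.png

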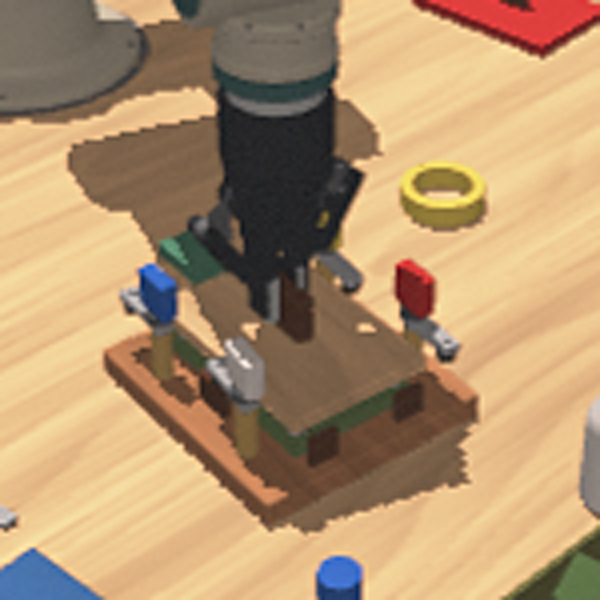

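Call:
{"op": "carry_out", "data": {"commands": [0,0.1,0,0,0,0,0,0,0.1,0,0,0,0,0,0,0.1,0,0,0,0,0,0,0,0,0,0,0,0]}}

```text
clock: 12.03
position: [0.5261, -0.146, 0.0569]
ee_rot: [0.707, -0.031, 0.03, -0.706]
ft_force: [0.3, 0.8, -4.2]
opening: 0.154
```

Call:
{"op": "carry_out", "data": {"commands": [0,0.08,0,0,0,0,0,0,0,0,0,0,0,0,0,0,0,0,0,0,0]}}

```text
clock: 12.28
position: [0.5263, -0.146, 0.0553]
ee_rot: [0.707, -0.03, 0.031, -0.706]
ft_force: [-0.6, -0.7, -3.9]
opening: 0.153
```

Call:
{"op": "carry_out", "data": {"commands": [0,0.06,0,0,0,0,0,0,0,0,0,0,0,0,0,0,0,0,0,0,0]}}

```text
clock: 12.53
position: [0.5262, -0.146, 0.0537]
ee_rot: [0.707, -0.03, 0.031, -0.706]
ft_force: [-0.1, 0.7, -3.3]
opening: 0.148
```

Call:
{"op": "carry_out", "data": {"commands": [0,0.06,0,0,0,0,0,0,0,0,0,0,0,0,0,0,0,0,0,0,0]}}

```text
clock: 12.78
position: [0.5264, -0.1461, 0.0524]
ee_rot: [0.707, -0.03, 0.031, -0.706]
ft_force: [0.6, 0.0, -3.2]
opening: 0.154
```

Call:
{"op": "carry_out", "data": {"commands": [0,0.06,0,0,0,0,0,0,0,0,0,0,0,0,0,0,0,0,0,0,0]}}

```text
clock: 13.03
position: [0.5265, -0.1461, 0.0515]
ee_rot: [0.707, -0.03, 0.031, -0.706]
ft_force: [-2.0, 0.2, 2.2]
opening: 0.152
```

Call:
{"op": "carry_out", "data": {"commands": [0,0.06,0,0,0,0,0,0,0,0,0,0,0,0,0,0,0,0,0,0,0]}}

```text
clock: 13.28
position: [0.5265, -0.1461, 0.0504]
ee_rot: [0.707, -0.03, 0.031, -0.706]
ft_force: [-4.6, 1.0, 7.9]
opening: 0.154
```

Call:
{"op": "carry_out", "data": {"commands": [0,0.06,0,0,0,0,0,0,0,0,0,0,0,0,0,0,0,0,0,0,0]}}

```text
clock: 13.53
position: [0.5265, -0.1462, 0.0499]
ee_rot: [0.707, -0.03, 0.031, -0.706]
ft_force: [-10.0, 3.3, 14.8]
opening: 0.149
```

Call:
{"op": "carry_out", "data": {"commands": [0,0.06,0,0,0,0,0,0,0,0,0,0,0,0,0,0,0,0,0,0,0]}}

```text
clock: 13.78
position: [0.5266, -0.1462, 0.0499]
ee_rot: [0.707, -0.03, 0.031, -0.706]
ft_force: [-14.2, 4.6, 24.2]
opening: 0.158
```

Call:
{"op": "carry_out", "data": {"commands": [0,-0.16,0,0,0,0,0,0,0,0,0,0,0,0.3,0,0,0,0,0,0,0.4,0,0,0,0,0,0,0.4,0,-0.2,0,0,0,0,0.4,0,-0.5,0,0,0,0,0.4,0,-1,0,0,0,0,0.4,0,-1,0,0,0,0,0.4,0,-0.8,0,0,0,0,0.4,0,0,0,0,0,0,0.4]}}

```text
clock: 14.62
position: [0.5286, -0.1467, 0.1442]
ee_rot: [0.708, -0.027, 0.034, -0.705]
ft_force: [0.3, -0.0, 1.4]
opening: 0.402
```

```bash
cat >> h.py <<'E'
PX=np.array([.5362,-.1464]); PA=-.0868
def knob(n):
    o={'a':(.05,.07),'b':(-.05,.07),'c':(-.05,-.07),'d':(.05,-.07)}[n]
    return PX+R.from_euler('z',PA).as_matrix()[:2,:2]@np.array(o)
E
python3 - <<'E'
from h import *
s,M=st(); c=grab('wrist','w7'); np.savez('pics/w7c.npz',**c); grab('top','t7',(260,150,390,270),4.5); grab('scene','s7',(180,160,330,310),4)
for k in 'abcd': print(k,knob(k).round(4))
p=s['position']; h0=np.arctan2(M[1,0],M[0,0])
k=knob('a'); rows(p,M,line(p,h0,[k[0],k[1],.13],PA-.06,6),.5)
E
```

```text
t 14.62 tcp [ 0.5286 -0.1467  0.1442] axes x [ 0.996 -0.086  0.01 ] y [ 0.009 -0.004 -1.   ] z [ 0.086  0.996 -0.003] F [ 0.27 -0.04  1.38] T [ 0.016  0.026 -0.034] op 0.402 q [-3.380e-01  1.540e-01  1.466e+00 -1.000e-03  1.511e+00 -1.822e+00]
a [ 0.5921 -0.081 ]
b [ 0.4925 -0.0723]
c [ 0.4803 -0.2118]
d [ 0.5799 -0.2205]
end [ 0.5921 -0.0809  0.13  ] heading -8.42
0.38, 0.1, 0.47, 0.03, 0.1, 0.09, 0.5, 0.38, 0.09, 0.48, 0, 0.09, 0, 0.5, 0.38, 0.1, 0.48, 0, 0.1, 0, 0.5, 0.37, 0.09, 0.49, 0, 0.1, 0, 0.5, 0.36, 0.09, 0.48, 0, 0.09, 0, 0.5, 0.36, 0.1, 0.5, 0, 0.1, 0, 0.5
```

View pics/w7.png

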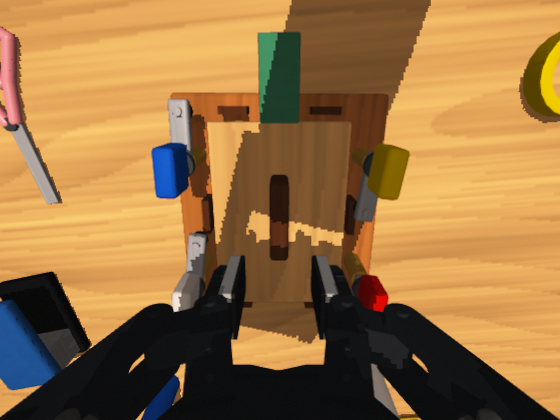

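View pics/s7.png

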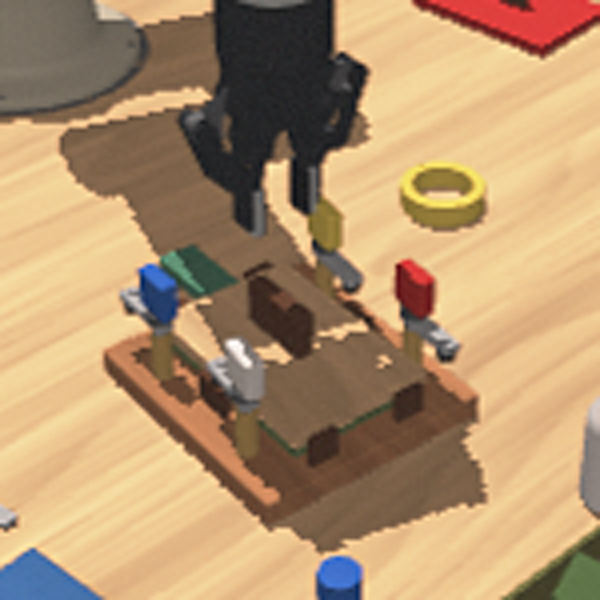

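View pics/t7.png

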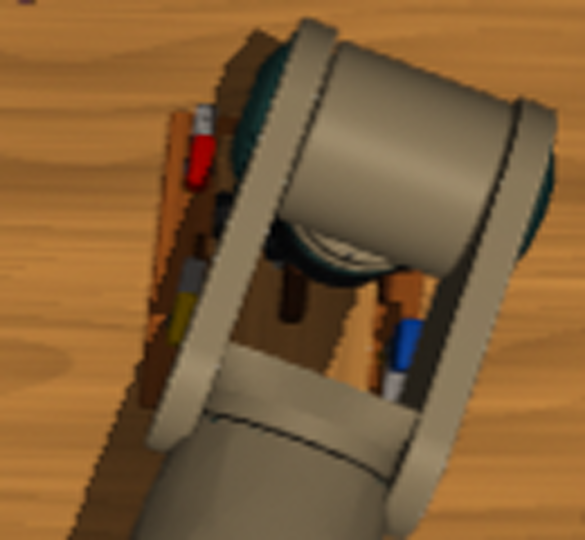

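Call:
{"op": "carry_out", "data": {"commands": [0.39,0.1,0.47,0,0.1,0,0.5,0.39,0.1,0.47,0,0.1,0,0.5,0.39,0.1,0.48,0,0.1,0,0.5,0.38,0.1,0.48,0,0.1,0,0.5,0.38,0,0.48,0,0.1,0,0.5,0.38,0,0.48,0,0.1,0,0.5,0,0,0,0,0,0,0.5,0,0,0,0,0,0,0.5,0,0,0,0,0,0,0.5]}}

```text
clock: 15.52
position: [0.5909, -0.0817, 0.1268]
ee_rot: [0.706, -0.053, 0.052, -0.705]
ft_force: [-0.4, -0.2, 0.0]
opening: 0.498
```

Run:
```python
from h import *
s,M=st(); c=grab('wrist','w8'); np.savez('pics/w8c.npz',**c); p=s['position']
k=knob('a'); print('err tool',(M.T@(np.array([*k,.13])-p)).round(4)/.025,'heading',np.degrees(np.arctan2(M[1,0],M[0,0])))
```

```text
t 15.52 tcp [ 0.5909 -0.0817  0.1268] axes x [ 0.989 -0.148 -0.001] y [-0.002 -0.001 -1.   ] z [ 0.148  0.989 -0.001] F [-0.37 -0.24  0.01] T [ 0.026 -0.013 -0.037] op 0.498 q [-1.990e-01  3.080e-01  1.323e+00 -1.000e-03  1.513e+00 -1.620e+00]
err tool [ 0.04  -0.128  0.036] heading -8.537445371117814
```

View pics/w8.png

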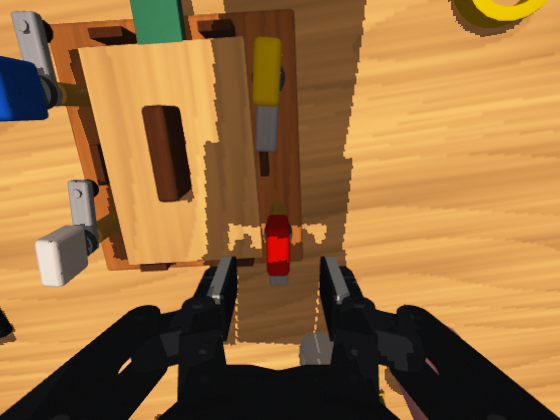

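Run:
```python
from h import *
c=dict(np.load('pics/w8c.npz')); c['k1']=float(c['k1'])
k=knob('a')
for th in (0,.06,.12):
    h=PA-th; P=[[k[0]+sx*.016*np.cos(h)-sy*.007*np.sin(h),k[1]+sx*.016*np.sin(h)+sy*.007*np.cos(h),.104-.008*th] for sx,sy in((-1,-1),(-1,1),(1,1),(1,-1))]
    print(w2pix(c,P).round(1).tolist())
for n in 'b':
  k=knob('b')
  for th in (0,.12):
    h=PA-th; P=[[k[0]+sx*.016*np.cos(h)-sy*.007*np.sin(h),k[1]+sx*.016*np.sin(h)+sy*.007*np.cos(h),.104-.008*th] for sx,sy in((-1,-1),(-1,1),(1,1),(1,-1))]
    print(w2pix(c,P).round(1).tolist())
im=np.load('pics/w8.npy'); cv2.imwrite('pics/w8z.png',cv2.resize(im[20:300,200:360],None,fx=2,fy=2,interpolation=2))
```

```text
[[265.0, 231.0], [289.2, 229.6], [291.9, 278.4], [269.0, 279.6]]
[[266.7, 229.9], [290.8, 229.9], [290.3, 278.6], [267.4, 278.6]]
[[268.4, 229.0], [292.4, 230.3], [288.7, 278.8], [265.9, 277.6]]
[[249.1, 36.7], [278.4, 34.6], [282.3, 105.4], [254.9, 107.2]]
[[253.3, 35.2], [282.4, 37.0], [278.5, 107.2], [251.3, 105.6]]
```

View pics/w8z.png

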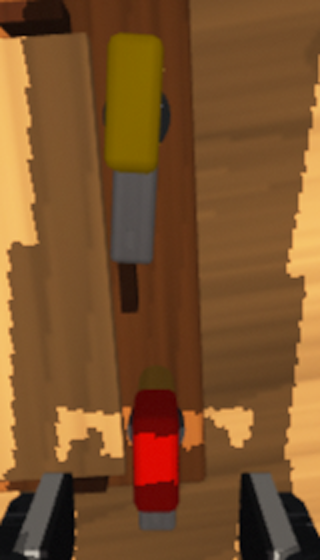

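Call:
{"op": "carry_out", "data": {"commands": [0.04,0.6,0.02,0,0,0,0.5,0,0.8,0,0,0,0,0.5,0,0.56,0,0,0,0,0.5,0,0,0,0,0,0,0.4,0,0,0,0,0,0,0,0,0,0,0,0,0,0,0,0,0,0,0,0,0,0,0,0,0,0,0,0], "grip_force": 80}}

```text
clock: 16.23
position: [0.5928, -0.0819, 0.0799]
ee_rot: [0.706, -0.052, 0.053, -0.704]
ft_force: [-3.3, -5.3, 2.2]
opening: 0.146
```

Run:
```python
from h import *
s,M=st(); print('F tool',(M.T@s['ft_force']).round(2),'T tool',(M.T@s['wrist_torque']).round(3),np.degrees(np.arctan2(M[1,0],M[0,0])))
```

```text
t 16.23 tcp [ 0.5928 -0.0819  0.0799] axes x [ 0.989 -0.149  0.001] y [ 0.001 -0.002 -1.   ] z [ 0.149  0.989 -0.002] F [-3.32 -5.32  2.22] T [-0.607  0.606  0.125] op 0.146 q [-0.198  0.352  1.365 -0.002  1.423 -1.619]
F tool [-2.49 -2.21 -5.76] T tool [-0.69  -0.127  0.509] -8.562323163581064
```

Call:
{"op": "carry_out", "data": {"commands": [0,0,-0.02,0,0.4,0,0,0,0.03,0,0,0.8,0,0,0,0.03,0,0,1,0,0,0,0.03,0,0,1,0,0,0,0.03,0,0,1,0,0,0,0.03,0,0,1,0,0,0,0.03,0,0,1,0,0]}}

```text
clock: 16.82
position: [0.5929, -0.082, 0.0748]
ee_rot: [0.651, -0.276, 0.277, -0.65]
ft_force: [-0.5, -3.0, -3.5]
opening: 0.147
```

```bash
cat >> h.py <<'E'
def kn():
    s=arm.state(); M=R.from_quat(s['ee_rot']).as_matrix(); h=np.arctan2(M[1,0],M[0,0])
    print('t %.2f'%s['clock'],'tcp',s['position'].round(4),'theta %.4f'%(PA-h),'F',(M.T@s['ft_force']).round(1),'T',(M.T@s['wrist_torque']).round(3),'op %.3f'%s['opening'])
E
python3 -c "
from h import *
kn()"
```

```text
t 16.82 tcp [ 0.5929 -0.082   0.0748] theta 0.7167 F [ 1.8  3.5 -2.5] T [-0.354 -0.131 -0.305] op 0.147
```

Call:
{"op": "carry_out", "data": {"commands": [0,0.03,0,0,0.8,0,0,0,0.03,0,0,0.8,0,0]}}

```text
clock: 16.98
position: [0.5929, -0.082, 0.0734]
ee_rot: [0.626, -0.329, 0.33, -0.625]
ft_force: [-0.9, -2.3, -0.9]
opening: 0.145
```

```bash
python3 -c "
from h import *
kn()"
```

```text
t 16.98 tcp [ 0.5929 -0.082   0.0734] theta 0.8834 F [ 1.4  0.9 -2. ] T [-0.361 -0.148 -0.19 ] op 0.145
```

Call:
{"op": "carry_out", "data": {"commands": [0,0.03,0,0,0.8,0,0,0,0.02,0,0,0.5,0,0]}}

```text
clock: 17.15
position: [0.593, -0.082, 0.0723]
ee_rot: [0.602, -0.371, 0.372, -0.601]
ft_force: [-2.3, -2.7, 0.1]
opening: 0.141
```

```bash
python3 -c "
from h import *
kn()"
```

```text
t 17.15 tcp [ 0.593  -0.082   0.0723] theta 1.0195 F [ 1.4 -0.1 -3.3] T [-0.356 -0.157 -0.219] op 0.141
```

Call:
{"op": "carry_out", "data": {"commands": [0,0.03,0,0,0.8,0,0,0,0.02,0,0,0.5,0,0]}}

```text
clock: 17.32
position: [0.593, -0.082, 0.0712]
ee_rot: [0.575, -0.411, 0.412, -0.575]
ft_force: [-3.0, -2.7, 0.6]
opening: 0.147
```

```bash
python3 -c "
from h import *
kn()"
```

```text
t 17.32 tcp [ 0.593  -0.082   0.0712] theta 1.1555 F [ 1.6 -0.6 -3.7] T [-0.393 -0.185 -0.316] op 0.147
```

Call:
{"op": "carry_out", "data": {"commands": [0,0.02,0,0,0.6,0,0,0,0.02,0,0,0.5,0,0,0,0,0,0,0,0,0]}}

```text
clock: 17.57
position: [0.593, -0.082, 0.0703]
ee_rot: [0.551, -0.442, 0.444, -0.551]
ft_force: [-2.3, -2.7, 1.6]
opening: 0.146
```

```bash
python3 -c "
from h import *
kn()"
```

```text
t 17.57 tcp [ 0.593  -0.082   0.0703] theta 1.2684 F [ 2.1 -1.6 -2.9] T [-0.487  0.026 -0.358] op 0.146
```

```bash
cat >> h.py <<'E'
ADJ=np.array([.0004,-.0006])
def hop(n,th,zlow,nt,zup=.122):
    s=arm.state(); p=s['position']; M=R.from_quat(s['ee_rot']).as_matrix(); h0=np.arctan2(M[1,0],M[0,0]); M=Rh(h0)
    k=knob(n)+ADJ; h1=PA-th
    up=np.array([p[0],p[1],zup]); dz=zup-p[2]
    T=[(p,h0)]*2+[(p+[0,0,.3*dz],h0),(p+[0,0,.75*dz],h0)]
    q=p+[0,0,.75*dz]
    e=np.array([k[0],k[1],zup])
    for i in range(1,nt+1):
        f=i/nt; f2=f*f*(3-2*f)*.5+f*.5
        pos=q+(e-q)*f2; pos[2]=q[2]+(zup-q[2])*min(1,3*f); T.append((pos,h0+(h1-h0)*f))
    T+=line(e,h1,[k[0],k[1],zlow],h1,3)
    T+=[(np.array([k[0],k[1],zlow]),h1)]
    rows(p,M,T,.4)
E
python3 -c "
from h import *
hop('c',.06,.0785,12)"
```

```text
end [ 0.4806 -0.2124  0.0785] heading -8.41
0, 0, 0, 0, 0, 0, 0.4, 0, 0, 0, 0, 0, 0, 0.4, 0, -0.62, 0, 0, 0, 0, 0.4, 0, -0.93, 0, 0, 0, 0, 0.4, 0.21, -0.13, -0.28, 0, -0.96, 0, 0.4, 0.25, -0.13, -0.41, 0, -0.96, 0, 0.4, 0.24, -0.13, -0.51, 0, -0.96, 0, 0.4, 0.22, -0.13, -0.61, 0, -0.97, 0, 0.4, 0.16, 0, -0.67, 0, -0.96, 0, 0.4, 0.1, 0, -0.7, 0, -0.96, 0, 0.4, 0.03, 0, -0.72, 0, -0.96, 0, 0.4, -0.04, 0, -0.68, 0, -0.96, 0, 0.4, -0.1, 0, -0.64, 0, -0.96, 0, 0.4, -0.15, 0, -0.55, 0, -0.97, 0, 0.4, -0.17, 0, -0.44, 0, -0.96, 0, 0.4, -0.16, 0, -0.32, 0, -0.96, 0, 0.4, 0, 0.58, 0, 0, 0, 0, 0.4, 0, 0.58, 0, 0, 0, 0, 0.4, 0, 0.58, 0, 0, 0, 0, 0.4, 0, 0, 0, 0, 0, 0, 0.4
```

Call:
{"op": "carry_out", "data": {"commands": [0,0,0,0,0,0,0.4,0,0,0,0,0,0,0.4,0,-0.62,0,0,0,0,0.4,0,-0.93,0,0,0,0,0.4,0.21,-0.13,-0.28,0,-0.96,0,0.4,0.25,-0.13,-0.41,0,-0.96,0,0.4,0.24,-0.13,-0.51,0,-0.96,0,0.4,0.22,-0.13,-0.61,0,-0.97,0,0.4,0.16,0,-0.67,0,-0.96,0,0.4,0.1,0,-0.7,0,-0.96,0,0.4,0.03,0,-0.72,0,-0.96,0,0.4,-0.04,0,-0.68,0,-0.96,0,0.4,-0.1,0,-0.64,0,-0.96,0,0.4,-0.15,0,-0.55,0,-0.97,0,0.4,-0.17,0,-0.44,0,-0.96,0,0.4,-0.16,0,-0.32,0,-0.96,0,0.4,0,0,0,0,0,0,0.4,0,0,0,0,0,0,0.4]}}

```text
clock: 19.07
position: [0.4809, -0.2121, 0.1215]
ee_rot: [0.705, -0.052, 0.053, -0.705]
ft_force: [0.6, -0.5, -0.1]
opening: 0.398
```

Run:
```python
from h import *
kn(); c=grab('wrist','w9'); np.savez('pics/w9c.npz',**c); k=knob('c'); th=.06
h=PA-th; P=[[k[0]+sx*.016*np.cos(h)-sy*.007*np.sin(h),k[1]+sx*.016*np.sin(h)+sy*.007*np.cos(h),.104-.008*th] for sx,sy in((-1,-1),(-1,1),(1,1),(1,-1))]
print(w2pix(c,P).round(1).tolist())
```

```text
t 19.07 tcp [ 0.4809 -0.2121  0.1215] theta 0.0609 F [ 0.6  0.1 -0.4] T [-0.023  0.036 -0.008] op 0.398
[[265.2, 230.7], [290.2, 230.7], [289.6, 280.8], [266.0, 280.8]]
```

View pics/w9.png

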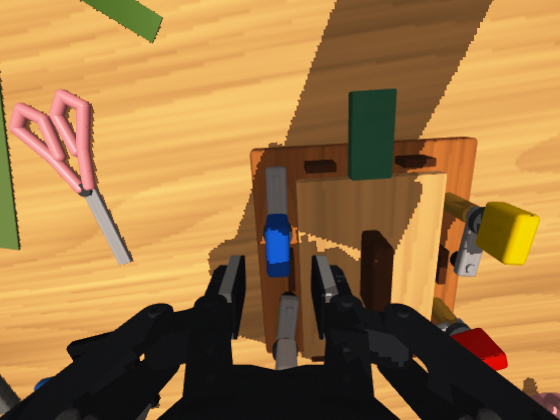

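Call:
{"op": "carry_out", "data": {"commands": [0,0.5,0,0,0,0,0.4,0,0.8,0,0,0,0,0.4,0,0.42,0,0,0,0,0.4,0,0,0,0,0,0,0.3,0,0,0,0,0,0,0,0,0,0,0,0,0,0,0,0,0,0,0,0,0,0,0,0,0,0,0,0]}}

```text
clock: 19.78
position: [0.4801, -0.2122, 0.0775]
ee_rot: [0.706, -0.052, 0.051, -0.705]
ft_force: [-0.3, -1.7, -10.2]
opening: 0.147
```

```bash
python3 -c "
from h import *
kn()"
```

```text
t 19.78 tcp [ 0.4801 -0.2122  0.0775] theta 0.0582 F [-0.  10.2 -1.7] T [-0.244 -0.214 -0.011] op 0.147
```

Call:
{"op": "carry_out", "data": {"commands": [0,0,0,0,0.4,0,0,0,0.03,0,0,0.8,0,0,0,0.03,0,0,1,0,0,0,0.03,0,0,1,0,0,0,0.03,0,0,1,0,0,0,0.03,0,0,1,0,0,0,0.03,0,0,1,0,0,0,0.03,0,0,0.8,0,0]}}

```text
clock: 20.45
position: [0.4803, -0.212, 0.0716]
ee_rot: [0.639, -0.302, 0.302, -0.639]
ft_force: [1.6, -2.8, -14.2]
opening: 0.149
```

```bash
python3 -c "
from h import *
kn()"
```

```text
t 20.45 tcp [ 0.4803 -0.212   0.0716] theta 0.7962 F [ 3.2 14.2 -0.5] T [ 0.203 -0.261 -0.575] op 0.149
```

Call:
{"op": "carry_out", "data": {"commands": [0,0.07,0,0,0.5,0,0,0,0.04,0,0,0.5,0,0]}}

```text
clock: 20.62
position: [0.4805, -0.2121, 0.0705]
ee_rot: [0.623, -0.334, 0.335, -0.623]
ft_force: [-4.2, 0.3, -0.8]
opening: 0.148
```

```bash
python3 -c "
from h import *
kn()"
```

```text
t 20.62 tcp [ 0.4805 -0.2121  0.0705] theta 0.8986 F [-2.6  0.8 -3.3] T [-0.341 -0.135  0.481] op 0.148
```

Call:
{"op": "carry_out", "data": {"commands": [0,0.03,0,0,0.6,0,0,0,0.02,0,0,0.5,0,0]}}

```text
clock: 20.78
position: [0.4805, -0.2121, 0.0696]
ee_rot: [0.603, -0.37, 0.37, -0.602]
ft_force: [-4.3, 0.9, -2.3]
opening: 0.147
```

```bash
python3 -c "
from h import *
kn()"
```

```text
t 20.78 tcp [ 0.4805 -0.2121  0.0696] theta 1.0142 F [-2.8  2.3 -3.4] T [-0.359 -0.105  0.489] op 0.147
```

Call:
{"op": "carry_out", "data": {"commands": [0,0.03,0,0,0.6,0,0,0,0.02,0,0,0.5,0,0]}}

```text
clock: 20.95
position: [0.4806, -0.2121, 0.0687]
ee_rot: [0.58, -0.404, 0.404, -0.58]
ft_force: [-4.8, 0.7, 0.2]
opening: 0.147
```

```bash
python3 -c "
from h import *
kn()"
```

```text
t 20.95 tcp [ 0.4806 -0.2121  0.0687] theta 1.1293 F [-2.3 -0.2 -4.3] T [-0.54  -0.195  0.477] op 0.147
```

Consistent with the red. Go on to θ≈1.27.

Call:
{"op": "carry_out", "data": {"commands": [0,0.03,0,0,0.8,0,0,0,0.02,0,0,0.55,0,0,0,0,0,0,0,0,0]}}

```text
clock: 21.2
position: [0.4807, -0.2121, 0.0675]
ee_rot: [0.551, -0.443, 0.444, -0.551]
ft_force: [-4.7, 1.6, 1.6]
opening: 0.15
```

```bash
python3 -c "
from h import *
kn()
hop('b',.09,.078,12)"
```

```text
t 21.20 tcp [ 0.4807 -0.2121  0.0675] theta 1.2697 F [-2.6 -1.6 -4.3] T [-0.587  0.022  0.616] op 0.150
end [ 0.4929 -0.0729  0.078 ] heading -10.1
0, 0, 0, 0, 0, 0, 0.4, 0, 0, 0, 0, 0, 0, 0.4, 0, -0.65, 0, 0, 0, 0, 0.4, 0, -0.98, 0, 0, 0, 0, 0.4, -0.27, -0.14, 0.09, 0, -0.94, 0, 0.4, -0.36, -0.14, 0.15, 0, -0.94, 0, 0.4, -0.41, -0.13, 0.22, 0, -0.94, 0, 0.4, -0.43, -0.14, 0.29, 0, -0.94, 0, 0.4, -0.43, 0, 0.36, 0, -0.93, 0, 0.4, -0.4, 0, 0.41, 0, -0.94, 0, 0.4, -0.37, 0, 0.45, 0, -0.94, 0, 0.4, -0.3, 0, 0.47, 0, -0.94, 0, 0.4, -0.25, 0, 0.46, 0, -0.94, 0, 0.4, -0.17, 0, 0.43, 0, -0.94, 0, 0.4, -0.11, 0, 0.37, 0, -0.94, 0, 0.4, -0.05, 0, 0.28, 0, -0.94, 0, 0.4, 0, 0.59, 0, 0, 0, 0, 0.4, 0, 0.58, 0, 0, 0, 0, 0.4, 0, 0.59, 0, 0, 0, 0, 0.4, 0, 0, 0, 0, 0, 0, 0.4
```

Call:
{"op": "carry_out", "data": {"commands": [0,0,0,0,0,0,0.4,0,0,0,0,0,0,0.4,0,-0.65,0,0,0,0,0.4,0,-0.98,0,0,0,0,0.4,-0.27,-0.14,0.09,0,-0.94,0,0.4,-0.36,-0.14,0.15,0,-0.94,0,0.4,-0.41,-0.13,0.22,0,-0.94,0,0.4,-0.43,-0.14,0.29,0,-0.94,0,0.4,-0.43,0,0.36,0,-0.93,0,0.4,-0.4,0,0.41,0,-0.94,0,0.4,-0.37,0,0.45,0,-0.94,0,0.4,-0.3,0,0.47,0,-0.94,0,0.4,-0.25,0,0.46,0,-0.94,0,0.4,-0.17,0,0.43,0,-0.94,0,0.4,-0.11,0,0.37,0,-0.94,0,0.4,-0.05,0,0.28,0,-0.94,0,0.4,0,0,0,0,0,0,0.4,0,0,0,0,0,0,0.4]}}

```text
clock: 22.7
position: [0.493, -0.0729, 0.1214]
ee_rot: [0.705, -0.061, 0.063, -0.704]
ft_force: [-0.2, 0.2, 0.8]
opening: 0.403
```

Run:
```python
from h import *
kn(); c=grab('wrist','w10')
```

```text
t 22.70 tcp [ 0.493  -0.0729  0.1214] theta 0.0888 F [-0.2 -0.8  0.2] T [ 0.021 -0.004  0.004] op 0.403
```

View pics/w10.png

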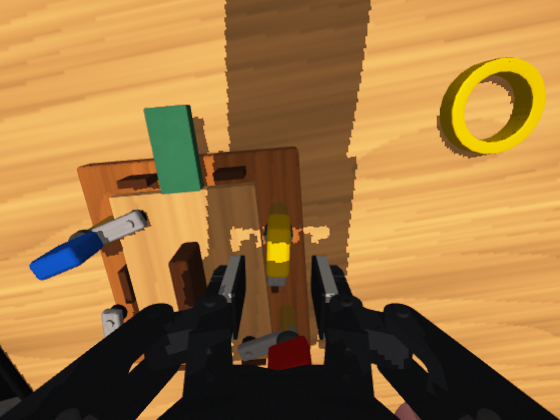

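Call:
{"op": "carry_out", "data": {"commands": [0,0.5,0,0,0,0,0.4,0,0.8,0,0,0,0,0.4,0,0.42,0,0,0,0,0.4,0,0,0,0,0,0,0.3,0,0,0,0,0,0,0,0,0,0,0,0,0,0,0,0,0,0,0,0,0,0,0,0,0,0,0,0,0,0,0,0,0.4,0,0,0,0.03,0,0,0.8,0,0,0,0.03,0,0,1,0,0,0,0.03,0,0,1,0,0,0,0.04,0,0,1,0,0]}}

```text
clock: 23.83
position: [0.4924, -0.0727, 0.0745]
ee_rot: [0.674, -0.215, 0.215, -0.673]
ft_force: [-1.4, 1.9, -1.9]
opening: 0.152
```

```bash
python3 -c "
from h import *
kn()"
```

```text
t 23.83 tcp [ 0.4924 -0.0727  0.0745] theta 0.5318 F [-2.3  1.9  0.7] T [ 0.164 -0.147  0.539] op 0.152
```

Call:
{"op": "carry_out", "data": {"commands": [0,0.03,0,0,1,0,0,0,0.03,0,0,1,0,0,0,0.04,0,0,1,0,0,0,0.02,0,0,0.6,0,0]}}

```text
clock: 24.17
position: [0.4926, -0.0724, 0.0715]
ee_rot: [-0.621, 0.337, -0.338, 0.621]
ft_force: [-0.5, 4.2, -5.2]
opening: 0.146
```

```bash
python3 -c "
from h import *
kn()"
```

```text
t 24.17 tcp [ 0.4926 -0.0724  0.0715] theta 0.9089 F [-3.8  5.2  1.9] T [ 0.258 -0.161  0.578] op 0.146
```

Call:
{"op": "carry_out", "data": {"commands": [0,0.03,0,0,0.8,0,0,0,0.02,0,0,0.6,0,0]}}

```text
clock: 24.33
position: [0.4927, -0.0723, 0.0704]
ee_rot: [-0.595, 0.382, -0.382, 0.595]
ft_force: [0.2, 3.6, -3.9]
opening: 0.149
```

```bash
python3 -c "
from h import *
kn()"
```

```text
t 24.33 tcp [ 0.4927 -0.0723  0.0704] theta 1.0541 F [-3.2  3.9  1.6] T [ 0.182 -0.169  0.618] op 0.149
```

Call:
{"op": "carry_out", "data": {"commands": [0,0.03,0,0,0.8,0,0,0,0.02,0,0,0.6,0,0]}}

```text
clock: 24.5
position: [0.4929, -0.0722, 0.0692]
ee_rot: [-0.565, 0.424, -0.425, 0.566]
ft_force: [0.3, 4.2, -3.9]
opening: 0.147
```

```bash
python3 -c "
from h import *
kn()"
```

```text
t 24.50 tcp [ 0.4929 -0.0722  0.0692] theta 1.2007 F [-3.9  3.9  1.4] T [ 0.232 -0.165  0.699] op 0.147
```

Call:
{"op": "carry_out", "data": {"commands": [0,0.02,0,0,0.4,0,0,0,0.01,0,0,0.3,0,0,0,0,0,0,0,0,0]}}

```text
clock: 24.75
position: [0.4929, -0.0722, 0.0686]
ee_rot: [-0.55, 0.444, -0.444, 0.551]
ft_force: [0.2, 5.9, -3.5]
opening: 0.149
```

```bash
python3 -c "
from h import *
kn()
hop('d',.06,.078,12)"
```

```text
t 24.75 tcp [ 0.4929 -0.0722  0.0686] theta 1.2711 F [-5.7  3.5  1.5] T [ 0.114 -0.019  0.905] op 0.149
end [ 0.5804 -0.221   0.0781] heading -8.38
0, 0, 0, 0, 0, 0, 0.4, 0, 0, 0, 0, 0, 0, 0.4, 0, -0.64, 0, 0, 0, 0, 0.4, 0, -0.96, 0, 0, 0, 0, 0.4, 0.34, -0.13, 0.11, 0, -0.96, 0, 0.4, 0.46, -0.14, 0.1, 0, -0.97, 0, 0.4, 0.57, -0.13, 0.07, 0, -0.96, 0, 0.4, 0.64, -0.14, 0.01, 0, -0.97, 0, 0.4, 0.69, 0, -0.06, 0, -0.96, 0, 0.4, 0.7, 0, -0.13, 0, -0.96, 0, 0.4, 0.69, 0, -0.21, 0, -0.97, 0, 0.4, 0.64, 0, -0.26, 0, -0.96, 0, 0.4, 0.57, 0, -0.3, 0, -0.96, 0, 0.4, 0.47, 0, -0.32, 0, -0.97, 0, 0.4, 0.37, 0, -0.3, 0, -0.96, 0, 0.4, 0.25, 0, -0.25, 0, -0.97, 0, 0.4, 0, 0.59, 0, 0, 0, 0, 0.4, 0, 0.59, 0, 0, 0, 0, 0.4, 0, 0.58, 0, 0, 0, 0, 0.4, 0, 0, 0, 0, 0, 0, 0.4
```

Call:
{"op": "carry_out", "data": {"commands": [0,0,0,0,0,0,0.4,0,0,0,0,0,0,0.4,0,-0.64,0,0,0,0,0.4,0,-0.96,0,0,0,0,0.4,0.34,-0.13,0.11,0,-0.96,0,0.4,0.46,-0.14,0.1,0,-0.97,0,0.4,0.57,-0.13,0.07,0,-0.96,0,0.4,0.64,-0.14,0.01,0,-0.97,0,0.4,0.69,0,-0.06,0,-0.96,0,0.4,0.7,0,-0.13,0,-0.96,0,0.4,0.69,0,-0.21,0,-0.97,0,0.4,0.64,0,-0.26,0,-0.96,0,0.4,0.57,0,-0.3,0,-0.96,0,0.4,0.47,0,-0.32,0,-0.97,0,0.4,0.37,0,-0.3,0,-0.96,0,0.4,0.25,0,-0.25,0,-0.97,0,0.4,0,0,0,0,0,0,0.4,0,0,0,0,0,0,0.4]}}

```text
clock: 26.25
position: [0.5801, -0.2222, 0.1223]
ee_rot: [0.706, -0.052, 0.053, -0.705]
ft_force: [0.4, 0.5, -0.6]
opening: 0.402
```

Run:
```python
from h import *
kn(); c=grab('wrist','w11')
```

```text
t 26.25 tcp [ 0.5801 -0.2222  0.1223] theta 0.0626 F [0.4 0.6 0.6] T [ 0.056 -0.027  0.029] op 0.402
```

View pics/w11.png

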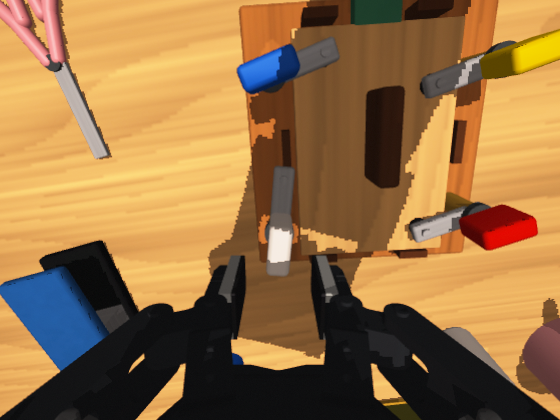

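Call:
{"op": "carry_out", "data": {"commands": [0,0.5,0.03,0,0.2,0,0.4,0,0.8,0,0,0.2,0,0.4,0,0.46,0,0,0,0,0.4,0,0,0,0,0,0,0.3,0,0,0,0,0,0,0,0,0,0,0,0,0,0,0,0,0,0,0,0,0,0,0,0,0,0,0,0,0,0,0,0,0.4,0,0,0,0.03,0,0,0.8,0,0,0,0.03,0,0,1,0,0,0,0.03,0,0,1,0,0,0,0.04,0,0,1,0,0]}}

```text
clock: 27.38
position: [0.5796, -0.2209, 0.0738]
ee_rot: [0.672, -0.22, 0.22, -0.672]
ft_force: [-2.5, -1.5, -9.5]
opening: 0.148
```

```bash
python3 -c "
from h import *
kn()"
```

```text
t 27.38 tcp [ 0.5796 -0.2209  0.0738] theta 0.5458 F [-1.1  9.5 -2.7] T [-0.294 -0.237  0.103] op 0.148
```

Call:
{"op": "carry_out", "data": {"commands": [0,0.06,0,0,1,0,0,0,0.04,0,0,1,0,0,0,0.04,0,0,1,0,0,0,0.02,0,0,0.6,0,0]}}

```text
clock: 27.72
position: [0.5798, -0.2208, 0.0706]
ee_rot: [0.619, -0.342, 0.342, -0.619]
ft_force: [-3.3, -1.1, -5.1]
opening: 0.148
```

```bash
python3 -c "
from h import *
kn()"
```

```text
t 27.72 tcp [ 0.5798 -0.2208  0.0706] theta 0.9228 F [-0.8  5.1 -3.4] T [-0.353 -0.189  0.208] op 0.148
```

Call:
{"op": "carry_out", "data": {"commands": [0,0.03,0,0,0.8,0,0,0,0.02,0,0,0.6,0,0]}}

```text
clock: 27.88
position: [0.58, -0.2208, 0.0695]
ee_rot: [0.593, -0.386, 0.386, -0.592]
ft_force: [-1.9, -1.6, -5.0]
opening: 0.147
```

```bash
python3 -c "
from h import *
kn()"
```

```text
t 27.88 tcp [ 0.58   -0.2208  0.0695] theta 1.0682 F [ 0.7  5.  -2.4] T [-0.35  -0.225  0.148] op 0.147
```

Call:
{"op": "carry_out", "data": {"commands": [0,0.03,0,0,0.6,0,0,0,0.02,0,0,0.5,0,0]}}

```text
clock: 28.05
position: [0.5801, -0.2208, 0.0686]
ee_rot: [0.57, -0.419, 0.419, -0.569]
ft_force: [-2.8, 0.1, -3.7]
opening: 0.145
```

```bash
python3 -c "
from h import *
kn()"
```

```text
t 28.05 tcp [ 0.5801 -0.2208  0.0686] theta 1.1824 F [-0.9  3.7 -2.6] T [-0.436 -0.245  0.18 ] op 0.145
```

Call:
{"op": "carry_out", "data": {"commands": [0,0.02,0,0,0.5,0,0,0,0.02,0,0,0.35,0,0,0,0,0,0,0,0,0]}}

```text
clock: 28.3
position: [0.5801, -0.2208, 0.0678]
ee_rot: [0.551, -0.443, 0.444, -0.55]
ft_force: [-4.5, 0.5, -2.0]
opening: 0.145
```

```bash
cat >> h.py <<'E'
def model(th,P=.0312,s0=.0026):
    """forces with rigid board on 4 pins + pad; th dict"""
    from scipy.optimize import minimize
    names='abcd'; S=[];C=[]
    sg={'a':(1,1),'b':(-1,1),'c':(-1,-1),'d':(1,-1)}
    for n in names:
        sx,sy=sg[n]; t=th[n]
        # arm heading: a,b toward +x at 0 turning to -y ; c,d toward -x turning to +y
        d=1 if sy>0 else -1
        S.append((sx*50+d*36*np.cos(t),sy*70-d*36*np.sin(t))); C.append((sx*68,sy*42))
    S=np.array(S);C=np.array(C)
    zs=np.array([53-8*th[n] for n in names])
    def E(q):
        z0,ax,ay=q; top=z0+12+ax*S[:,0]/50+ay*S[:,1]/50; bot=z0+ax*C[:,0]/50+ay*C[:,1]/50
        f=np.maximum(top-zs,0); pin=np.maximum(P*1e3+s0*1e3-bot,0); pad=np.maximum(P*1e3-bot,0)
        return 2*(f**2).sum()+.7*(pin**2).sum()+500*(pad**2).sum()+2.94*z0
    r=minimize(E,[P*1e3+1,0,0],method='Nelder-Mead',options=dict(xatol=1e-6,fatol=1e-9,maxiter=8000)); z0,ax,ay=r.x
    return (4*np.maximum(z0+12+ax*S[:,0]/50+ay*S[:,1]/50-zs,0)).round(2), (r.x).round(2)
E
python3 -c "
from h import *
kn()
print(model(dict(a=1.268,b=1.271,c=1.27,d=1.27)))
print(model(dict(a=1.268,b=0,c=1.27,d=0)), model(dict(a=1.268,b=1.27,c=1.27,d=0)))
for a in (1.5,1.55,1.6,1.65): print(a,model(dict(a=a,b=a,c=a,d=a)),model(dict(a=a,b=1.27,c=1.27,d=1.27)))
"
```

```text
t 28.30 tcp [ 0.5801 -0.2208  0.0678] theta 1.2697 F [-1.4  2.  -4.3] T [-0.497  0.038  0.244] op 0.145
(array([2.49, 2.55, 2.51, 2.54]), array([31.47,  0.  ,  0.  ]))
(array([3.99, 0.  , 4.01, 0.  ]), array([31.85,  0.  ,  0.  ])) (array([3.31, 2.  , 3.52, 0.  ]), array([31.7 ,  0.17, -0.32]))
1.5 (array([8.78, 8.78, 8.78, 8.78]), array([31.19,  0.  , -0.  ])) (array([8.9 , 1.86, 2.47, 2.11]), array([31.34, -0.05, -0.09]))
1.55 (array([10.37, 10.37, 10.37, 10.37]), array([31.19, -0.  , -0.  ])) (array([10.48,  1.73,  2.35,  2.1 ]), array([ 3.132e+01, -3.000e-02, -1.000e-01]))
1.6 (array([11.96, 11.96, 11.96, 11.96]), array([31.19, -0.  ,  0.  ])) (array([12.06,  1.58,  2.22,  2.12]), array([ 3.13e+01, -1.00e-02, -1.10e-01]))
1.65 (array([13.56, 13.56, 13.56, 13.56]), array([31.19,  0.  ,  0.  ])) (array([13.64,  1.49,  2.13,  2.1 ]), array([31.29, -0.  , -0.11]))
```

```bash
python3 -c "
from h import *
hop('a',1.268,.0685,8)"
```

```text
end [ 0.5924 -0.0815  0.0685] heading -77.6
0, 0, 0, 0, 0, 0, 0.4, 0, 0, 0, 0, 0, 0, 0.4, 0, -0.65, 0, 0, 0, 0, 0.4, 0, -0.98, 0, 0, 0, 0, 0.4, -0.45, -0.2, 0.14, 0, 0, 0, 0.4, -0.63, -0.2, 0.2, 0, 0, 0, 0.4, -0.77, -0.14, 0.24, 0, -0.01, 0, 0.4, -0.82, 0, 0.25, 0, 0, 0, 0.4, -0.82, 0, 0.26, 0, 0, 0, 0.4, -0.76, 0, 0.24, 0, 0, 0, 0.4, -0.64, 0, 0.2, 0, 0, 0, 0.4, -0.45, 0, 0.14, 0, -0.01, 0, 0.4, 0, 0.71, 0, 0, 0, 0, 0.4, 0, 0.72, 0, 0, 0, 0, 0.4, 0, 0.71, 0, 0, 0, 0, 0.4, 0, 0, 0, 0, 0, 0, 0.4
```

Call:
{"op": "carry_out", "data": {"commands": [0,0,0,0,0,0,0.4,0,0,0,0,0,0,0.4,0,-0.65,0,0,0,0,0.4,0,-0.98,0,0,0,0,0.4,-0.45,-0.2,0.14,0,0,0,0.4,-0.63,-0.2,0.2,0,0,0,0.4,-0.77,-0.14,0.24,0,0,0,0.4,-0.82,0,0.25,0,0,0,0.4,-0.82,0,0.26,0,0,0,0.4,-0.76,0,0.24,0,0,0,0.4,-0.64,0,0.2,0,0,0,0.4,-0.45,0,0.14,0,0,0,0.4,0,0,0,0,0,0,0.4,0,0,0,0,0,0,0.4]}}

```text
clock: 29.47
position: [0.5926, -0.0812, 0.1215]
ee_rot: [0.551, -0.442, 0.444, -0.551]
ft_force: [-0.1, -0.2, 0.5]
opening: 0.403
```

Run:
```python
from h import *
kn(); c=grab('wrist','w12')
```

```text
t 29.47 tcp [ 0.5926 -0.0812  0.1215] theta 1.2672 F [ 0.2 -0.5 -0.1] T [-0.012  0.025  0.037] op 0.403
```

View pics/w12.png

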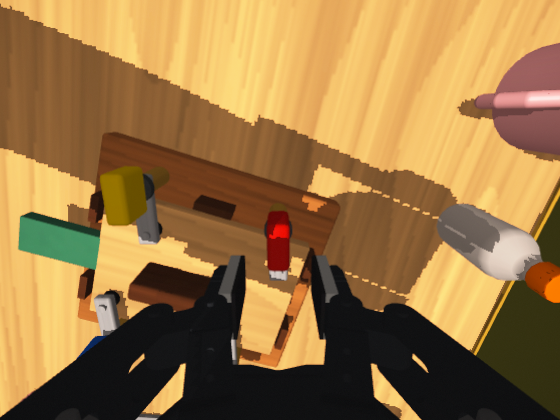

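Call:
{"op": "carry_out", "data": {"commands": [0,0.6,0,0,0,0,0.4,0,0.9,0,0,0,0,0.4,0,0.6,0,0,0,0,0.4,0,0,0,0,0,0,0.3,0,0,0,0,0,0,0,0,0,0,0,0,0,0,0,0,0,0,0,0,0,0,0,0,0,0,0,0], "grip_force": 90}}

```text
clock: 30.18
position: [0.5925, -0.0823, 0.0686]
ee_rot: [0.551, -0.443, 0.444, -0.55]
ft_force: [5.6, -3.0, -11.8]
opening: 0.15
```

```bash
python3 -c "
from h import *
kn()"
```

```text
t 30.18 tcp [ 0.5925 -0.0823  0.0686] theta 1.2690 F [ 4.1 11.8  4.9] T [ 0.594 -0.046 -0.595] op 0.150
```

Call:
{"op": "carry_out", "data": {"commands": [0,0.01,0,0,0.4,0,0,0,0.02,0,0,0.6,0,0]}}

```text
clock: 30.35
position: [0.5925, -0.0823, 0.0678]
ee_rot: [0.527, -0.471, 0.473, -0.526]
ft_force: [5.2, -3.4, -11.9]
opening: 0.147
```

```bash
python3 -c "
from h import *
kn()"
```

```text
t 30.35 tcp [ 0.5925 -0.0823  0.0678] theta 1.3750 F [ 3.9 11.9  4.8] T [ 0.65  -0.364 -0.521] op 0.147
```

Call:
{"op": "carry_out", "data": {"commands": [0,0.02,0,0,0.6,0,0,0,0.02,0,0,0.5,0,0]}}

```text
clock: 30.52
position: [0.5926, -0.0822, 0.0669]
ee_rot: [0.498, -0.501, 0.503, -0.498]
ft_force: [3.8, -2.9, -9.9]
opening: 0.144
```

```bash
python3 -c "
from h import *
kn()"
```

```text
t 30.52 tcp [ 0.5926 -0.0822  0.0669] theta 1.4914 F [2.8 9.9 3.9] T [ 0.584 -0.392 -0.456] op 0.144
```

Call:
{"op": "carry_out", "data": {"commands": [0,0.04,0,0,0.6,0,0,0,0.03,0,0,0.44,0,0]}}

```text
clock: 30.68
position: [0.5926, -0.0822, 0.066]
ee_rot: [0.47, -0.527, 0.529, -0.47]
ft_force: [1.9, -1.9, -3.9]
opening: 0.141
```

```bash
python3 -c "
from h import *
kn()"
```

```text
t 30.68 tcp [ 0.5926 -0.0822  0.066 ] theta 1.6001 F [1.7 3.9 2.1] T [ 0.061 -0.364 -0.403] op 0.141
```

```bash
python3 -c "
from h import *
hop('c',1.27,.0678,9)"
```

```text
end [ 0.4806 -0.2124  0.0678] heading -77.75
0, 0, 0, 0, 0, 0, 0.4, 0, 0, 0, 0, 0, 0, 0.4, 0, -0.67, 0, 0, 0, 0, 0.4, 0, -1, 0, 0, 0, 0, 0.4, 0.41, -0.2, -0.28, 0, -0.35, 0, 0.4, 0.57, -0.18, -0.41, 0, -0.35, 0, 0.4, 0.66, -0.19, -0.52, 0, -0.35, 0, 0.4, 0.7, 0, -0.6, 0, -0.35, 0, 0.4, 0.7, 0, -0.64, 0, -0.35, 0, 0.4, 0.66, 0, -0.65, 0, -0.35, 0, 0.4, 0.58, 0, -0.61, 0, -0.35, 0, 0.4, 0.46, 0, -0.52, 0, -0.35, 0, 0.4, 0.31, 0, -0.39, 0, -0.35, 0, 0.4, 0, 0.72, 0, 0, 0, 0, 0.4, 0, 0.73, 0, 0, 0, 0, 0.4, 0, 0.72, 0, 0, 0, 0, 0.4, 0, 0, 0, 0, 0, 0, 0.4
```

Call:
{"op": "carry_out", "data": {"commands": [0,0,0,0,0,0,0.4,0,0,0,0,0,0,0.4,0,-0.67,0,0,0,0,0.4,0,-1,0,0,0,0,0.4,0.41,-0.2,-0.28,0,-0.35,0,0.4,0.57,-0.18,-0.41,0,-0.35,0,0.4,0.66,-0.19,-0.52,0,-0.35,0,0.4,0.7,0,-0.6,0,-0.35,0,0.4,0.7,0,-0.64,0,-0.35,0,0.4,0.66,0,-0.65,0,-0.35,0,0.4,0.58,0,-0.61,0,-0.35,0,0.4,0.46,0,-0.52,0,-0.35,0,0.4,0.31,0,-0.39,0,-0.35,0,0.4,0,0,0,0,0,0,0.4,0,0,0,0,0,0,0.4]}}

```text
clock: 31.93
position: [0.4811, -0.2124, 0.1226]
ee_rot: [-0.551, 0.442, -0.444, 0.551]
ft_force: [-0.0, 0.2, -0.9]
opening: 0.402
```

Run:
```python
from h import *
kn(); c=grab('wrist','w13')
```

```text
t 31.93 tcp [ 0.4811 -0.2124  0.1226] theta 1.2689 F [-0.2  0.9 -0. ] T [ 0.044 -0.002  0.023] op 0.402
```

View pics/w13.png

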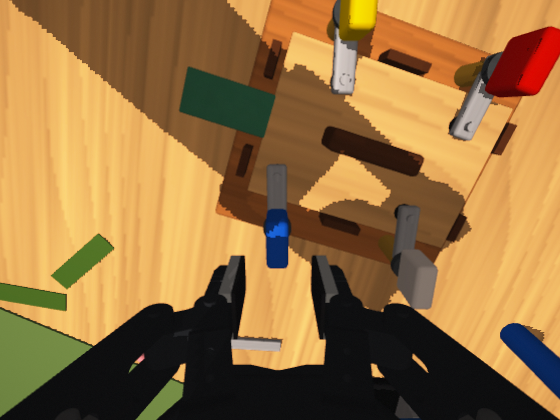

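Call:
{"op": "carry_out", "data": {"commands": [0,0.6,0,0,0,0,0.4,0,0.9,0,0,0,0,0.4,0,0.7,0,0,0,0,0.4,0,0,0,0,0,0,0.3,0,0,0,0,0,0,0,0,0,0,0,0,0,0,0,0,0,0,0,0,0,0,0,0,0,0,0,0,0,0.02,0,0,0.4,0,0,0,0.02,0,0,0.6,0,0]}}

```text
clock: 32.82
position: [0.4805, -0.2115, 0.0656]
ee_rot: [0.527, -0.472, 0.471, -0.527]
ft_force: [-3.4, 4.5, -4.0]
opening: 0.144
```

```bash
python3 -c "
from h import *
kn()"
```

```text
t 32.82 tcp [ 0.4805 -0.2115  0.0656] theta 1.3736 F [-4.9  4.  -2.9] T [-0.46  -0.259  0.756] op 0.144
```

Call:
{"op": "carry_out", "data": {"commands": [0,0.04,0,0,0.6,0,0,0,0.03,0,0,0.5,0,0]}}

```text
clock: 32.98
position: [0.4807, -0.2115, 0.0646]
ee_rot: [-0.498, 0.502, -0.501, 0.499]
ft_force: [-6.2, 5.4, 3.2]
opening: 0.152
```

```bash
python3 -c "
from h import *
kn()"
```

```text
t 32.98 tcp [ 0.4807 -0.2115  0.0646] theta 1.4900 F [-5.4 -3.2 -6.3] T [-1.046 -0.317  1.006] op 0.152
```

Call:
{"op": "carry_out", "data": {"commands": [0,0.01,-0.01,0,0.6,0,0,0,0.01,0,0,0.45,0,0]}}

```text
clock: 33.15
position: [0.4807, -0.2115, 0.0639]
ee_rot: [0.47, -0.528, 0.528, -0.47]
ft_force: [-2.7, 3.7, -3.0]
opening: 0.145
```

```bash
python3 -c "
from h import *
kn()
hop('b',1.271,.0680,9)"
```

```text
t 33.15 tcp [ 0.4807 -0.2115  0.0639] theta 1.5997 F [-3.4  3.  -3.1] T [-0.588 -0.406  0.774] op 0.145
end [ 0.4928 -0.0729  0.0679] heading -77.79
0, 0, 0, 0, 0, 0, 0.4, 0, 0, 0, 0, 0, 0, 0.4, 0, -0.7, 0, 0, 0, 0, 0.4, 0, -1, 0, 0, 0, 0, 0.4, -0.4, -0.24, -0.01, 0, -0.35, 0, 0.4, -0.57, -0.19, 0, 0, -0.35, 0, 0.4, -0.68, -0.19, 0.03, 0, -0.35, 0, 0.4, -0.74, 0, 0.06, 0, -0.35, 0, 0.4, -0.77, 0, 0.1, 0, -0.34, 0, 0.4, -0.74, 0, 0.11, 0, -0.35, 0, 0.4, -0.67, 0, 0.13, 0, -0.35, 0, 0.4, -0.55, 0, 0.13, 0, -0.35, 0, 0.4, -0.39, 0, 0.1, 0, -0.35, 0, 0.4, 0, 0.72, 0, 0, 0, 0, 0.4, 0, 0.72, 0, 0, 0, 0, 0.4, 0, 0.72, 0, 0, 0, 0, 0.4, 0, 0, 0, 0, 0, 0, 0.4
```

Call:
{"op": "carry_out", "data": {"commands": [0,0,0,0,0,0,0.4,0,0,0,0,0,0,0.4,0,-0.7,0,0,0,0,0.4,0,-1,0,0,0,0,0.4,-0.4,-0.24,-0.01,0,-0.35,0,0.4,-0.57,-0.19,0,0,-0.35,0,0.4,-0.68,-0.19,0.03,0,-0.35,0,0.4,-0.74,0,0.06,0,-0.35,0,0.4,-0.77,0,0.1,0,-0.34,0,0.4,-0.74,0,0.11,0,-0.35,0,0.4,-0.67,0,0.13,0,-0.35,0,0.4,-0.55,0,0.13,0,-0.35,0,0.4,-0.39,0,0.1,0,-0.35,0,0.4,0,0,0,0,0,0,0.4,0,0,0,0,0,0,0.4]}}

```text
clock: 34.4
position: [0.4925, -0.0733, 0.1213]
ee_rot: [0.551, -0.442, 0.444, -0.551]
ft_force: [0.8, -0.1, -0.2]
opening: 0.397
```

Run:
```python
from h import *
kn(); c=grab('wrist','w14')
```

```text
t 34.40 tcp [ 0.4925 -0.0733  0.1213] theta 1.2675 F [0.2 0.2 0.8] T [ 0.032 -0.007 -0.018] op 0.397
```

View pics/w14.png

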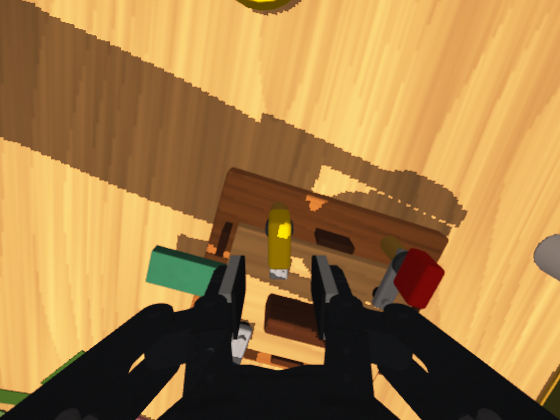

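Call:
{"op": "carry_out", "data": {"commands": [0,0.6,0,0,0,0,0.4,0,0.9,0,0,0,0,0.4,0,0.68,0,0,0,0,0.4,0,0,0,0,0,0,0.3,0,0,0,0,0,0,0,0,0,0,0,0,0,0,0,0,0,0,0,0,0,0,0,0,0,0,0,0,0,0.02,0,0,0.4,0,0,0,0.02,0,0,0.6,0,0]}}

```text
clock: 35.28
position: [0.4929, -0.0736, 0.0656]
ee_rot: [-0.526, 0.471, -0.473, 0.527]
ft_force: [7.1, 0.0, -12.6]
opening: 0.146
```

```bash
python3 -c "
from h import *
kn()"
```

```text
t 35.28 tcp [ 0.4929 -0.0736  0.0656] theta 1.3751 F [ 0.7 12.6  7. ] T [ 0.91  -0.291  0.091] op 0.146
```

Call:
{"op": "carry_out", "data": {"commands": [0,0.04,0,0,0.6,0,0,0,0.03,0,0,0.5,0,0]}}

```text
clock: 35.45
position: [0.4929, -0.0736, 0.0645]
ee_rot: [0.498, -0.501, 0.503, -0.498]
ft_force: [2.9, 1.5, -4.9]
opening: 0.145
```

```bash
python3 -c "
from h import *
kn()"
```

```text
t 35.45 tcp [ 0.4929 -0.0736  0.0645] theta 1.4914 F [-1.6  4.9  2.9] T [ 0.214 -0.355  0.19 ] op 0.145
```

Call:
{"op": "carry_out", "data": {"commands": [0,0.02,0,0,0.6,0,0,0,0.02,0,0,0.45,0,0]}}

```text
clock: 35.62
position: [0.4929, -0.0735, 0.0638]
ee_rot: [0.47, -0.528, 0.529, -0.47]
ft_force: [1.9, 2.8, -4.0]
opening: 0.146
```

```bash
python3 -c "
from h import *
kn()
hop('d',1.27,.0680,9)"
```

```text
t 35.62 tcp [ 0.4929 -0.0735  0.0638] theta 1.6011 F [-3.   4.   1.6] T [ 0.078 -0.433  0.321] op 0.146
end [ 0.5804 -0.221   0.068 ] heading -77.75
0, 0, 0, 0, 0, 0, 0.4, 0, 0, 0, 0, 0, 0, 0.4, 0, -0.7, 0, 0, 0, 0, 0.4, 0, -1, 0, 0, 0, 0, 0.4, 0.4, -0.24, 0.3, 0, -0.35, 0, 0.4, 0.57, -0.2, 0.4, 0, -0.35, 0, 0.4, 0.7, -0.19, 0.46, 0, -0.35, 0, 0.4, 0.79, 0, 0.48, 0, -0.36, 0, 0.4, 0.83, 0, 0.46, 0, -0.35, 0, 0.4, 0.82, 0, 0.41, 0, -0.35, 0, 0.4, 0.76, 0, 0.35, 0, -0.35, 0, 0.4, 0.65, 0, 0.27, 0, -0.35, 0, 0.4, 0.46, 0, 0.18, 0, -0.35, 0, 0.4, 0, 0.72, 0, 0, 0, 0, 0.4, 0, 0.72, 0, 0, 0, 0, 0.4, 0, 0.72, 0, 0, 0, 0, 0.4, 0, 0, 0, 0, 0, 0, 0.4
```

Call:
{"op": "carry_out", "data": {"commands": [0,0,0,0,0,0,0.4,0,0,0,0,0,0,0.4,0,-0.7,0,0,0,0,0.4,0,-1,0,0,0,0,0.4,0.4,-0.24,0.3,0,-0.35,0,0.4,0.57,-0.2,0.4,0,-0.35,0,0.4,0.7,-0.19,0.46,0,-0.35,0,0.4,0.79,0,0.48,0,-0.36,0,0.4,0.83,0,0.46,0,-0.35,0,0.4,0.82,0,0.41,0,-0.35,0,0.4,0.76,0,0.35,0,-0.35,0,0.4,0.65,0,0.27,0,-0.35,0,0.4,0.46,0,0.18,0,-0.35,0,0.4,0,0,0,0,0,0,0.4,0,0,0,0,0,0,0.4]}}

```text
clock: 36.87
position: [0.5801, -0.2211, 0.1217]
ee_rot: [0.551, -0.443, 0.444, -0.551]
ft_force: [-0.7, -0.0, -0.9]
opening: 0.402
```

Run:
```python
from h import *
kn(); c=grab('wrist','w15')
```

```text
t 36.87 tcp [ 0.5801 -0.2211  0.1217] theta 1.2688 F [-0.1  0.9 -0.6] T [-0.032  0.028  0.032] op 0.402
```

View pics/w15.png

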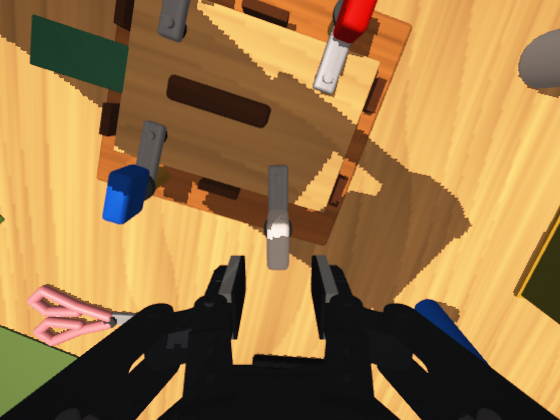

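Call:
{"op": "carry_out", "data": {"commands": [0,0.6,0,0,0,0,0.4,0,0.9,0,0,0,0,0.4,0,0.7,0,0,0,0,0.4,0,0,0,0,0,0,0.3,0,0,0,0,0,0,0,0,0,0,0,0,0,0,0,0,0,0,0,0,0,0,0,0,0,0,0,0,0,0.02,0,0,0.4,0,0,0,0.02,0,0,0.6,0,0]}}

```text
clock: 37.75
position: [0.5798, -0.2199, 0.0657]
ee_rot: [0.527, -0.472, 0.471, -0.527]
ft_force: [-3.0, 4.8, -3.3]
opening: 0.145
```

```bash
python3 -c "
from h import *
kn()"
```

```text
t 37.75 tcp [ 0.5798 -0.2199  0.0657] theta 1.3733 F [-5.1  3.3 -2.4] T [-0.578 -0.229  0.904] op 0.145
```

Call:
{"op": "carry_out", "data": {"commands": [0,0.04,0,0,0.6,0,0,0,0.03,0,0,0.5,0,0]}}

```text
clock: 37.92
position: [0.5801, -0.2199, 0.0647]
ee_rot: [0.499, -0.501, 0.501, -0.499]
ft_force: [-6.2, 5.5, 1.6]
opening: 0.144
```

```bash
python3 -c "
from h import *
kn()"
```

```text
t 37.92 tcp [ 0.5801 -0.2199  0.0647] theta 1.4897 F [-5.4 -1.6 -6.2] T [-1.041 -0.296  1.047] op 0.144
```

Call:
{"op": "carry_out", "data": {"commands": [0,0.02,0,0,0.6,0,0,0,0.02,0,0,0.45,0,0]}}

```text
clock: 38.08
position: [0.5802, -0.22, 0.0639]
ee_rot: [0.47, -0.528, 0.528, -0.47]
ft_force: [-4.2, 5.5, 1.8]
opening: 0.145
```

```bash
python3 -c "
from h import *
kn()
print(model(dict(a=1.6,b=1.6,c=1.6,d=1.6)))
hop('a',1.6,.0655,8)"
```

```text
t 38.08 tcp [ 0.5802 -0.22    0.0639] theta 1.5994 F [-4.9 -1.8 -4.8] T [-1.072 -0.382  0.873] op 0.145
(array([11.96, 11.96, 11.96, 11.96]), array([31.19, -0.  ,  0.  ]))
end [ 0.5925 -0.0815  0.0654] heading -96.67
0, 0, 0, 0, 0, 0, 0.4, 0, 0, 0, 0, 0, 0, 0.4, 0, -0.7, 0, 0, 0, 0, 0.4, 0, -1, 0, 0, 0, 0, 0.4, -0.47, -0.26, -0.01, 0, 0, 0, 0.4, -0.66, -0.22, -0.02, 0, 0, 0, 0.4, -0.79, -0.14, -0.02, 0, 0, 0, 0.4, -0.86, 0, -0.03, 0, 0, 0, 0.4, -0.86, 0, -0.02, 0, 0, 0, 0.4, -0.79, 0, -0.02, 0, 0, 0, 0.4, -0.66, 0, -0.02, 0, 0, 0, 0.4, -0.47, 0, -0.01, 0, 0.01, 0, 0.4, 0, 0.75, 0, 0, 0, 0, 0.4, 0, 0.75, 0, 0, 0, 0, 0.4, 0, 0.76, 0, 0, 0, 0, 0.4, 0, 0, 0, 0, 0, 0, 0.4
```

Call:
{"op": "carry_out", "data": {"commands": [0,0,0,0,0,0,0.4,0,0,0,0,0,0,0.4,0,-0.6,0,0,0,0,0.4,0,-1,0,0,0,0,0.4,0,-1,0,0,0,0,0.4,0,-1,0,0,0,0,0.4,0.5,-1,-0.5,0,0,0,0.4,1,-0.5,-0.5,0,0,0,0.4,1,0,-0.5,0,0,0,0.4,1,0,-0.5,0,0,0,0.4,1,0,-0.5,0,0,0,0.4,1,0,-0.5,0,0,0,0.4,1,0,-0.5,0,0,0,0.4,0,0,0,0,0,0,0.4,0,0,0,0,0,0,0.4]}}

```text
clock: 39.33
position: [0.4744, -0.3737, 0.1913]
ee_rot: [0.47, -0.527, 0.529, -0.47]
ft_force: [1.6, 0.4, -0.2]
opening: 0.399
```

Run:
```python
from h import *
kn(); grab('top','tf'); grab('scene','sf',(180,160,330,310),4)
im=np.load('pics/tf.npy')[160:260,275:375]; cv2.imwrite('pics/tfz.png',cv2.resize(im,None,fx=6,fy=6,interpolation=2))
```

```text
t 39.33 tcp [ 0.4744 -0.3737  0.1913] theta 1.5993 F [-0.6  0.2  1.6] T [0.016 0.054 0.04 ] op 0.399
```

View pics/tf.png

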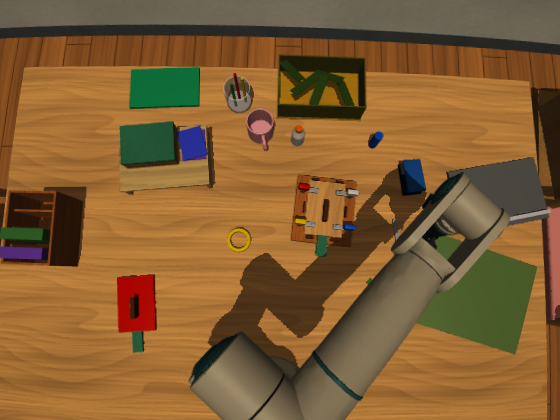

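View pics/tfz.png

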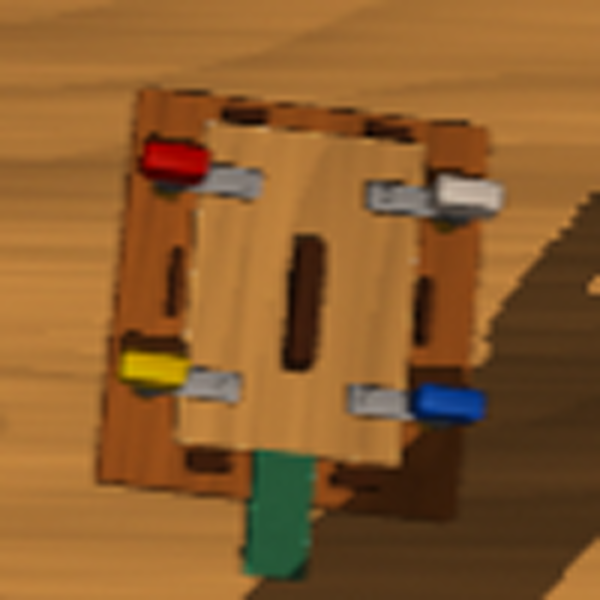

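View pics/sf.png

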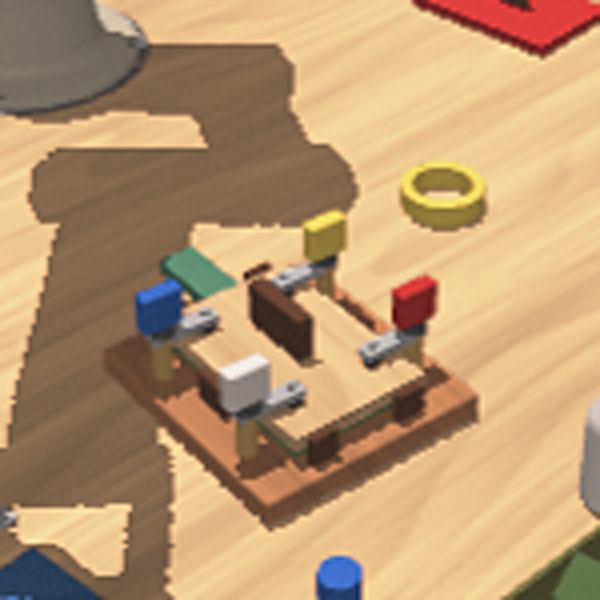

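```bash
python3 -c "
from station import order
print(order.hand_in())"
```

```text
the job is handed in; nothing more can be done
None
```

The press board is clamped flat in the paper press, and I handed the job in at about 39 s of the 72 s allowed.

- **Board:** I drew it out by the green tab, left it clear on the table, then lifted it by the bar handle and laid it in the press, tab towards the robot. Pressing it once by the handle put the pad about 31.2 mm above the table, with the pins about 2.6 mm proud of it. I set the screw angles from that.
- **Snug round:** I turned red, blue, yellow, then white to 1.27 rad each. My spring model gives about 2.5 N on each screw once all four were set, with a brief peak of about 4 N on red and blue before the others came on.
- **Firm round:** I turned the screws in the same order to 1.60 rad each. The model gives about 12 N on each.

| Screw | Force from wrist torque at firm (N) |
|---|---|
| Red | about 9.5 |
| Blue | about 12 |
| Yellow | about 13 |
| White | about 12 |

The red torque reading is below the model's 12 N but still within the 8 to 16 N band. I left it rather than break the crisscross order.

In the last pictures the board lies inside the fences, all four arms point straight in, the objects in view look unmoved and the robot is clear of everything. The arm hid most of the scissors in the top picture, so I did not check them at the end; nothing I did went near them.

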